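# Stack the airing slats crosswise and hold the magnifier flat over them

## Robot

A 7-joint arm with a two-finger parallel gripper is mounted at the origin on the work surface; the furniture and walls round the work are solid. World frame = base frame: x ahead of the robot, y to its left, z up, the work surface at z = 0. Lengths are in m, angles in rad, forces in N, time in s.
With the tool pointing down it reaches from about 0.425 to 0.875 m from the base axis. Payload 4.7 kg.
Tool frame: the origin (TCP) lies at the very end of the fingers, on their centre line; the grasp point (between the pads) lies 19 mm behind it; z points along the fingers, y is the direction in which the jaws open and shut (so a half turn about z gives the same grasp; the last joint's range is limited). The gripper opens to 85 mm and grips with 20 to 120 N. Pads are 22 mm wide; open, the fingers measure 114 mm over their backs; the gripper's body (76 mm by 85 mm) begins 54 mm behind the grasp point. The pads swing forward as they close: fully open they stand 13 mm farther back than shut.
Start: joints at [1.241, 0.321, -0.07, 1.45, 0.023, 1.371, -0.057], TCP at [0.219, -0.612, 0.231] pointing down, gripper open.
Joint ranges: [-2.86, 2.86], [-0.3, 2.09], [-1.38, 1.24], [0.06, 2.45], [-1.56, 4.7], [0.09, 2.05], [-2.69, 2.69]. Speed limits (rad/s): [2.57, 2.57, 3.14, 3.14, 3.14, 3.14, 3.14].

## Interface

Orientations are given as a unit quaternion [w, x, y, z].
In Python, from cell import robot gives the robot as it stands.
- The arm moves only by the tool arm_command, never from a script. Its argument "motion" is a list of rows, each an object of numbers: "claw": the finger opening in mm, from 0 to 85.4; "dx", "dy", "dz": the shift along the tool's x, y, z in mm; "wx", "wy", "wz": the turn, a rotation vector about the tool's x, y, z in rad. A call has 1 to 5 rows; each row is the pose to reach, as a shift and turn from the pose commanded when the call began, along the tool's axes at that moment; what a row does not reach only later rows make up. A row lasts 1/8 s, in which the tool goes at most 62.5 mm and 10.7 degrees, less where a joint would pass 70% of its speed; a pose out of reach is approached as far as the arm can. A call with a gripper value outside its range is refused whole. The fingers move at their own pace and stop on an object; "newtons" is the grip in N (left out, the last holds). Time passes only in rows, so rows that repeat a pose let the fingers close. It gives the time, the measured TCP pose, the force and the opening at its end, in the units of the state.
- robot.sense(): the state, without advancing time (a new reading comes with each control period).
- robot.snapshot(name): name is "scene" or "side" or "wrist"; returns (picture, depth): 400x640x3 uint8, red, green, blue; 400x640 float32, m along the optical axis (not along the pixel's ray), 0 where there is no reading.
- robot.camera_info(name): a dict with "fx", "fy", "cx", "cy" (pixels), "xyz" and "attitude" of the camera in the world. Camera axes: x right, y up, looking along -z (the intrinsics and any distortion apply to the point x, -y, -z); pixel columns grow to the right and rows downward; lengths in m; the calibration is good to about 2 mm. A picture is of the moment at which its call begins: read the wrist's pose just before it. camera_info takes no time and is no camera call; for the wrist camera it gives the pose at the moment of the call.
- robot.hand_in(): hands the job in, once; it reports no verdict.
The state is a dict: "time": time; "joints": joint angles; "qd": joint speeds; "effort": joint torques, N m; "ee_pos": TCP position; "ee_rot": TCP orientation; "force": force on the tool from outside, world axes, zero at the start; "wrist_torque": the same for the moment, N m; "opening": finger opening in m.
Only numpy, scipy, OpenCV 4.12 (cv2) and the standard library are available. Lean on these libraries where they do the work, as an engineer would, in place of code of your own. Each camera call takes 0.05 s, during which the arm holds its last target. There are 200 camera calls.

## Task

Lay the two loose wooden slats on the airing stack as its next layer: side by side, crosswise to the two slats already lying there, one straight above each bearer of the base, and let go of them. Then draw the magnifier out of its leaning stand by its handle, turn it so that its lens lies flat (level), and hold the lens still over the middle of the stack, about 10 cm above the top slats, to look for worm holes; finish while still holding it there, the magnifier touching nothing but the gripper. Leave the tin and the brass weight where they are.

Things in the scene. Friction and masses are not known exactly. Their poses are not given: they have to be found in the camera images.
- airing_base: plywood board 150 x 150 x 8 mm, fixed, with two wooden bearers (120 long along x, 22 wide, 14 mm high) screwed on at y = +38 and -38 mm, tops 22 mm above the table. Origin: centre of the underside, on the table; z up. On the bearers lie the laid slats, tops at 36 mm; the new layer goes on these, along the base's x at y = +38 and -38 mm, underside at 36 mm, top at 50 mm
- stack_centre (a point): fixed point on the airing base's vertical axis, 50 mm above the table: middle of the finished stack, level with the tops of the new layer; axes as the base's. To the left of the stack, from about world y = +0.17 m on, stands a wooden drawer box, its top 180 mm above the table: start and move clear above it
- laid_slat_1: pale wooden slat 120 x 22 x 14 mm, 40 g, loose, already lying across the bearers (along the base's y axis) at about x = -38 mm of the base. Origin: centre of its underside; x along its length, z up.
- laid_slat_2: the same, already lying across the bearers at about x = +38 mm of the base. Origin: centre of its underside; x along its length, z up.
- slat_1: pale wooden slat 120 x 22 x 14 mm (long x wide x thick), about 40 g, loose, lying flat on the table. Origin: centre of its underside; x along its length, y across its width, z up. Either slat may go to either side.
- slat_2: the other loose slat, the same in every way
- magnifier_stand: dark wooden stand, fixed, foot 90 x 110 x 10 mm, with an open-topped pocket leaning 20 degrees from upright toward the stand's +x, away from the robot. Pocket inside 16 mm thick, 86 mm wide (along y), 45 mm deep, walls 6 mm, back wall (+x side) 66 mm high; its highest edge is about 78 mm above the table. Origin: on the table under the middle of the pocket's floor; z up
- magnifier: hand magnifier 71 x 166 x 17 mm, about 110 g, loose: round lens 70 mm across, 10 mm thick; straight wooden handle 14 mm wide, 15 mm thick. Stands lens down in the pocket; draws out along the handle, 50 mm or more. Origin on its midline; y from handle to lens (handle y = -84 to +16, lens to +83 mm, mass centre near +23), x across, z the lens's axis (0 to 16 mm), either way up is flat
- lens (a point): centre of the magnifier's lens, at [0, 48, 7] mm of the magnifier; axes as the magnifier's
- handle (a point): middle of the magnifier's handle, a good place to grip across its 14 mm width (along the magnifier's x), at [0, -40, 8.5] mm of the magnifier, about 134 mm above the table at the start; axes as the magnifier's
- polish_tin: flat round tin, 72 mm across, 24 mm high, bystander. Origin: centre of its underside.
- weight: brass scale weight with a knob, 34 mm across, 52 mm high, bystander. Origin: centre of its underside.
There are look-alikes about, which are no part of the job. Leave any purple or red look-alike of the slat_2 alone.

How it is judged:
On the way, in this order (a step that is already met when the one before it is completed fails the run):
1. both loose slats lie as the next layer, crosswise on the laid slats, one above each bearer, released and at rest ((((y of slat_1 in the frame of airing_base between 0.023 and 0.053 m and x of slat_1 in the frame of airing_base between -0.02 and 0.02 m and z of slat_1 in the frame of airing_base between 0.032 and 0.04 m and angle between the x axis of slat_1 and the x axis of airing_base, either way round below 0.2 rad and angle between the z axis of slat_1 and the z axis of airing_base, either way round below 0.1 rad) and (y of slat_2 in the frame of airing_base between -0.053 and -0.023 m and x of slat_2 in the frame of airing_base between -0.02 and 0.02 m and z of slat_2 in the frame of airing_base between 0.032 and 0.04 m and angle between the x axis of slat_2 and the x axis of airing_base, either way round below 0.2 rad and angle between the z axis of slat_2 and the z axis of airing_base, either way round below 0.1 rad)) or ((y of slat_1 in the frame of airing_base between -0.053 and -0.023 m and x of slat_1 in the frame of airing_base between -0.02 and 0.02 m and z of slat_1 in the frame of airing_base between 0.032 and 0.04 m and angle between the x axis of slat_1 and the x axis of airing_base, either way round below 0.2 rad and angle between the z axis of slat_1 and the z axis of airing_base, either way round below 0.1 rad) and (y of slat_2 in the frame of airing_base between 0.023 and 0.053 m and x of slat_2 in the frame of airing_base between -0.02 and 0.02 m and z of slat_2 in the frame of airing_base between 0.032 and 0.04 m and angle between the x axis of slat_2 and the x axis of airing_base, either way round below 0.2 rad and angle between the z axis of slat_2 and the z axis of airing_base, either way round below 0.1 rad))) and x of laid_slat_1 in the frame of airing_base between -0.053 and -0.023 m and y of laid_slat_1 in the frame of airing_base between -0.018 and 0.018 m and z of laid_slat_1 in the frame of airing_base between 0.018 and 0.026 m and angle between the x axis of each of laid_slat_1, laid_slat_2 and the y axis of airing_base, either way round below 0.2 rad and x of laid_slat_2 in the frame of airing_base between 0.023 and 0.053 m and y of laid_slat_2 in the frame of airing_base between -0.018 and 0.018 m and z of laid_slat_2 in the frame of airing_base between 0.018 and 0.026 m and contact force between the fingers and slat_1 below 0.1 N and contact force between the fingers and slat_2 below 0.1 N and contact force between the fingers and laid_slat_1 below 0.1 N and contact force between the fingers and laid_slat_2 below 0.1 N and linear speed of each of slat_1, slat_2, laid_slat_1, laid_slat_2 below 0.02 m/s), for 0.2 s.
2. the magnifier is out of its stand, held raised by the gripper, and the stack still stands ((((y of slat_1 in the frame of airing_base between 0.023 and 0.053 m and x of slat_1 in the frame of airing_base between -0.02 and 0.02 m and z of slat_1 in the frame of airing_base between 0.032 and 0.04 m and angle between the x axis of slat_1 and the x axis of airing_base, either way round below 0.2 rad and angle between the z axis of slat_1 and the z axis of airing_base, either way round below 0.1 rad) and (y of slat_2 in the frame of airing_base between -0.053 and -0.023 m and x of slat_2 in the frame of airing_base between -0.02 and 0.02 m and z of slat_2 in the frame of airing_base between 0.032 and 0.04 m and angle between the x axis of slat_2 and the x axis of airing_base, either way round below 0.2 rad and angle between the z axis of slat_2 and the z axis of airing_base, either way round below 0.1 rad)) or ((y of slat_1 in the frame of airing_base between -0.053 and -0.023 m and x of slat_1 in the frame of airing_base between -0.02 and 0.02 m and z of slat_1 in the frame of airing_base between 0.032 and 0.04 m and angle between the x axis of slat_1 and the x axis of airing_base, either way round below 0.2 rad and angle between the z axis of slat_1 and the z axis of airing_base, either way round below 0.1 rad) and (y of slat_2 in the frame of airing_base between 0.023 and 0.053 m and x of slat_2 in the frame of airing_base between -0.02 and 0.02 m and z of slat_2 in the frame of airing_base between 0.032 and 0.04 m and angle between the x axis of slat_2 and the x axis of airing_base, either way round below 0.2 rad and angle between the z axis of slat_2 and the z axis of airing_base, either way round below 0.1 rad))) and x of laid_slat_1 in the frame of airing_base between -0.053 and -0.023 m and y of laid_slat_1 in the frame of airing_base between -0.018 and 0.018 m and z of laid_slat_1 in the frame of airing_base between 0.018 and 0.026 m and angle between the x axis of each of laid_slat_1, laid_slat_2 and the y axis of airing_base, either way round below 0.2 rad and x of laid_slat_2 in the frame of airing_base between 0.023 and 0.053 m and y of laid_slat_2 in the frame of airing_base between -0.018 and 0.018 m and z of laid_slat_2 in the frame of airing_base between 0.018 and 0.026 m and contact force between magnifier and the fingers above 1 N and contact force between magnifier and magnifier_stand below 0.1 N and contact force between magnifier and airing_base below 0.1 N and contact force between magnifier and slat_1 below 0.1 N and contact force between magnifier and slat_2 below 0.1 N and contact force between magnifier and laid_slat_1 below 0.1 N and contact force between magnifier and laid_slat_2 below 0.1 N and contact force between magnifier and polish_tin below 0.1 N and contact force between magnifier and weight below 0.1 N and height (world z) of lens above 0.1 m), for 0.2 s.
At the end, for the whole second after the job is handed in: Slats flat, released, at rest, one over each bearer (15 mm sideways, 20 mm lengthwise, 0.2 rad), laid slats within 15 mm of place; magnifier still, held by the gripper alone, lens level within 0.22 rad, its centre within 40 mm of the stack middle from above, 50-150 mm above the new slats (all of step 1 and contact force between magnifier and the fingers above 1 N and contact force between magnifier and magnifier_stand below 0.1 N and contact force between magnifier and airing_base below 0.1 N and contact force between magnifier and slat_1 below 0.1 N and contact force between magnifier and slat_2 below 0.1 N and contact force between magnifier and laid_slat_1 below 0.1 N and contact force between magnifier and laid_slat_2 below 0.1 N and contact force between magnifier and polish_tin below 0.1 N and contact force between magnifier and weight below 0.1 N and z of lens in the frame of stack_centre between 0.05 and 0.15 m and horizontal distance between lens and stack_centre below 0.04 m and angle between the z axis of magnifier and the z axis of airing_base, either way round below 0.22 rad and linear speed of magnifier below 0.03 m/s and angular speed of magnifier below 0.2 rad/s); the arm keeps its last pose, push and grip.
It fails at once if the tin moved from its place by more than 25 mm (distance of polish_tin from where it was at the start of the episode above 0.025 m).
It fails at once if the brass weight moved from its place by more than 25 mm (distance of weight from where it was at the start of the episode above 0.025 m).
It also fails if it takes over 72 s, if anything falls off the work surface, if the arm or the gripper's body presses on something with over 40 N, if the wrist force passes 120 N, or if a joint passes its speed limit or range.

## Working session

There is one attempt and no reset: what is moved stays moved. The work goes in short steps, Python scripts to look and compute and a tool call to move; the robot and the scene stay as the last step left them, time stands still between calls to the robot, and variables do not carry over. Pictures are saved under pics/ and viewed, about 8 in all and at most 12, crops included, and the job is handed in when it is done.

Besides the shell and the picture viewer there is one more tool, called after "Call:" as name([rows], argument=value, ...), one row to a line, values as JSON. arm_command: Moves the arm, as the interface text tells. Its arguments: {"type":"object","properties":{"motion":{"type":"array","items":{"type":"object","properties":{"claw":{"type":"number"},"dx":{"type":"number"},"dy":{"type":"number"},"dz":{"type":"number"},"wx":{"type":"number"},"wy":{"type":"number"},"wz":{"type":"number"}}}},"newtons":{"type":"number"}},"required":["motion"]}

```bash
mkdir -p pics; ls
cat > h.py <<'E'
import numpy as np, cv2
from scipy.spatial.transform import Rotation as R
from cell import robot
def rot(q): return R.from_quat([q[1],q[2],q[3],q[0]])
def snap(n,f=None):
    ci=robot.camera_info(n); p,d=robot.snapshot(n)
    if f: cv2.imwrite('pics/'+f,p[:,:,::-1])
    return p,d,ci
def cloud(d,ci):
    v,u=np.mgrid[:400,:640]
    c=np.stack([(u-ci['cx'])/ci['fx']*d,-(v-ci['cy'])/ci['fy']*d,-d],-1)
    return rot(ci['attitude']).apply(c.reshape(-1,3)).reshape(400,640,3)+np.array(ci['xyz'])
E
python3 - <<'E'
from h import *
s=robot.sense(); print(s)
for n in('scene','side'):
    p,d,ci=snap(n,n+'0.png'); print(n,ci); np.savez('/tmp/'+n,p=p,d=d,w=cloud(d,ci))
E
```

```text
pics
{'time': 0.0, 'joints': array([ 1.24108512,  0.32183071, -0.07008287,  1.45167721,  0.02256267,
        1.37077315, -0.05688819]), 'qd': array([-0.0011023 , -0.00044425,  0.00022028, -0.00063311, -0.00070789,
        0.00092409, -0.00047104]), 'effort': array([-1.95841162e-04, -4.93583143e+01, -3.82235432e-01, -3.14335442e+01,
        1.28947076e-02,  1.09395213e-02,  5.92965335e-06]), 'ee_pos': array([ 0.21888669, -0.61147204,  0.23021734]), 'ee_rot': array([-9.31245658e-04,  9.85257297e-01,  1.71076457e-01, -1.92761261e-04]), 'force': array([0.58270172, 0.65418021, 0.27375644]), 'wrist_torque': array([ 0.02024425, -0.02363626,  0.03803053]), 'opening': 0.08568427352981668}
scene {'fx': 469.73418499026184, 'fy': 469.73418499026184, 'cx': 317.19381625747434, 'cy': 200.16820822935395, 'xyz': array([-0.42801838, -0.84636096,  0.76374837]), 'attitude': array([ 0.74712329,  0.41152758, -0.24422569, -0.46130863])}
side {'fx': 401.76973068872496, 'fy': 401.76973068872496, 'cx': 322.49050282088984, 'cy': 200.99349688111036, 'xyz': array([0.20510781, 0.67480541, 0.6131618 ]), 'attitude': array([-0.11212909, -0.06383342,  0.53640684,  0.8340384 ])}
```

View pics/scene0.png

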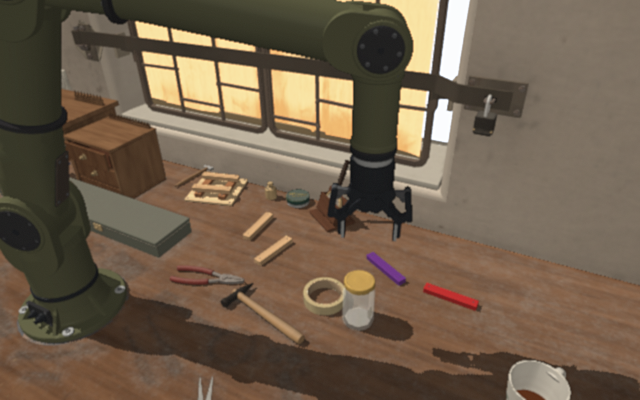

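View pics/side0.png

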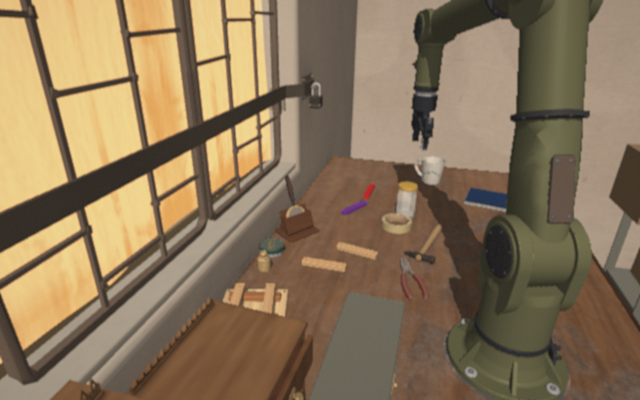

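The scene view shows the stack at (217,189), weight at (270,191), tin at (298,198), and the stand at (335,210) behind the gripper. Of the four slat-shaped items, the pale ones at (258,226) and (273,250) fit the description. The purple (386,268) and red (451,296) are the look-alikes to leave alone. The side view agrees: loose slats at (323,265) and (357,250), stack at (257,298), stand at (296,222).

Run:
```python
from h import *
for n,b in(('scene',(225,200,310,275)),('side',(295,235,390,280))):
    z=np.load(f'/tmp/{n}.npz'); w=z['w'];p=z['p']
    x0,y0,x1,y1=b
    m=np.zeros((400,640),np.uint8); H=w[...,2]
    m[y0:y1,x0:x1]=((H>0.008)&(H<0.03))[y0:y1,x0:x1]
    k,l,st,c=cv2.connectedComponentsWithStats(m)
    for i in range(1,k):
        if st[i,4]<60: continue
        q=w[l==i]; r=cv2.minAreaRect((q[:,:2]*1000).astype(np.float32)); print(n,c[i].round(),st[i,4],np.median(q[:,2]).round(4),np.median(p[l==i],0),r, cv2.boxPoints(r).round().tolist())
z=np.load('/tmp/scene.npz');w=z['w']
for px in [(217,170),(185,189),(217,203),(247,186),(270,195),(298,196),(325,215),(345,165),(300,150),(150,120),(450,180),(140,240),(110,130),(195,60),(300,165),(250,143)]: print('scene',px,w[px[1],px[0]].round(3))
z=np.load('/tmp/side.npz');w=z['w']
for px in [(263,262),(272,246),(296,222),(289,190),(296,210),(226,312),(289,290),(240,290),(270,290),(200,150),(150,240),(250,200),(316,95)]: print('side',px,w[px[1],px[0]].round(3))
def crop(n,b,s):
    x0,y0,x1,y1=b;p=np.load(f'/tmp/{n}.npz')['p'][y0:y1,x0:x1,::-1]
    return cv2.resize(p,None,fx=s,fy=s,interpolation=cv2.INTER_CUBIC)
a=crop('scene',(180,155,380,275),4)
cv2.imwrite('pics/c1.png',a)
b=crop('side',(210,160,410,310),4); cv2.imwrite('pics/c2.png',b)
```

```text
scene [298. 202.] 105 0.017 [49. 56. 50.] ((566.4476928710938, -262.0201416015625), (28.236186981201172, 65.0800552368164), 27.62034797668457) [[539.0, -240.0], [569.0, -297.0], [594.0, -284.0], [564.0, -227.0]]
scene [258. 225.] 245 0.0128 [210. 167. 120.] ((426.0107727050781, -216.06326293945312), (123.18131256103516, 24.735538482666016), 0.5150349140167236) [[364.0, -204.0], [365.0, -229.0], [488.0, -228.0], [487.0, -203.0]]
scene [273. 249.] 307 0.0129 [210. 166. 120.] ((352.17864990234375, -310.6268005371094), (27.309045791625977, 122.11793518066406), 76.49418640136719) [[290.0, -310.0], [408.0, -338.0], [415.0, -312.0], [296.0, -283.0]]
side [357. 249.] 256 0.0147 [197.  152.5 107. ] ((354.4627685546875, -305.809326171875), (23.932373046875, 117.95941925048828), 77.61295318603516) [[294.0, -305.0], [410.0, -330.0], [415.0, -307.0], [299.0, -281.0]]
side [324. 262.] 289 0.0147 [199. 154. 108.] ((427.3361511230469, -213.4995574951172), (119.04924011230469, 28.235252380371094), 1.2431538105010986) [[368.0, -201.0], [368.0, -229.0], [487.0, -226.0], [487.0, -198.0]]
scene (217, 170
[... 411 characters left out ...]
 0.154]
scene (140, 240) [ 0.203 -0.009  0.042]
scene (110, 130) [0.45  0.317 0.18 ]
scene (195, 60) [0.732 0.193 0.332]
scene (300, 165) [ 0.64  -0.232  0.095]
scene (250, 143) [ 0.649 -0.051  0.126]
side (263, 262) [ 0.573 -0.143  0.031]
side (272, 246) [ 0.583 -0.232  0.027]
side (296, 222) [ 0.552 -0.354  0.045]
side (289, 190) [ 0.584 -0.388  0.134]
side (296, 210) [ 0.561 -0.381  0.072]
side (226, 312) [0.477 0.223 0.185]
side (289, 290) [ 0.483 -0.086  0.002]
side (240, 290) [ 0.575 -0.011  0.037]
side (270, 290) [ 0.509 -0.031  0.037]
side (200, 150) [ 0.68  -0.08   0.343]
side (150, 240) [0.696 0.105 0.216]
side (250, 200) [ 0.668 -0.289  0.132]
side (316, 95) [ 0.593 -0.716  0.363]
```

View pics/c2.png

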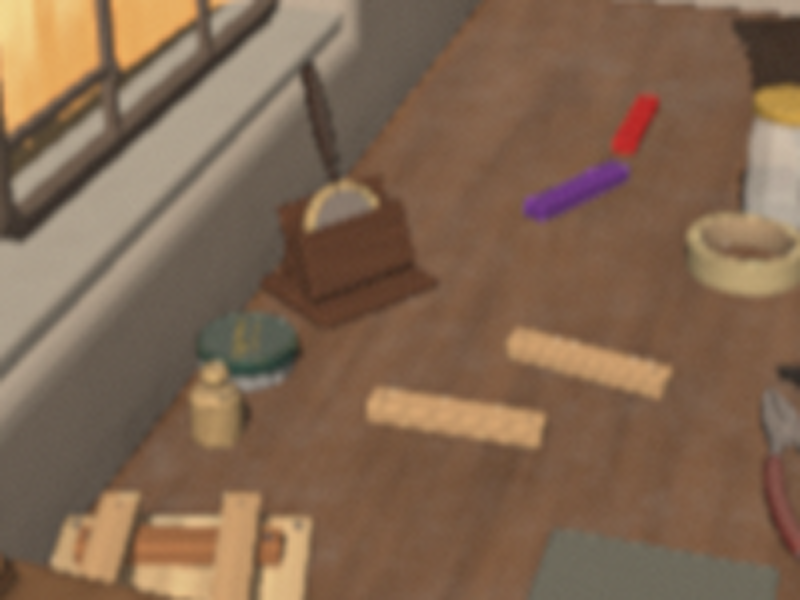

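The crop confirms the two pale slats, with the magnifier leaning back in its stand and both laid slats on the bearers. Next I fit the stack and the handle.

Run:
```python
from h import *
for n in('scene','side'):
    z=np.load(f'/tmp/{n}.npz'); w=z['w'];p=z['p'];X,Y,Z=w[...,0],w[...,1],w[...,2]
    reg=(X>.42)&(X<.66)&(Y>-.12)&(Y<.16)
    for lo,hi in((.004,.013),(.015,.028),(.0305,.042)):
        m=(reg&(Z>lo)&(Z<hi)).astype(np.uint8)
        k,l,st,c=cv2.connectedComponentsWithStats(m)
        for i in range(1,k):
            if st[i,4]<25: continue
            q=w[l==i]; r=cv2.minAreaRect((q[:,:2]*1000).astype(np.float32)); print(n,lo,c[i].round(),st[i,4],np.median(q[:,2]).round(4),np.round(r[0]),np.round(r[1]),round(r[2],1))
    # whole base
    q=w[reg&(Z>.004)&(Z<.045)]; r=cv2.minAreaRect((q[:,:2]*1000).astype(np.float32)); print('all',r)
    reg=(X>.48)&(X<.66)&(Y>-.47)&(Y<-.3)
    if n=='scene':
        hsv=0
    for lo in np.arange(.005,.19,.01):
        q=w[reg&(Z>lo)&(Z<lo+.01)]
        if len(q)>3: print(n,lo.round(3),len(q),q.min(0).round(3),np.median(q,0).round(3),q.max(0).round(3))
```

```text
scene 0.004 [217. 174.] 272 0.0082 [581.  16.] [153. 273.] 6.2
scene 0.004 [219. 195.] 515 0.007 [532.   7.] [154. 153.] 16.8
scene 0.004 [219. 183.] 77 0.0074 [566.  23.] [38. 45.] 17.3
scene 0.015 [236. 170.] 235 0.0212 [640.  18.] [ 12. 276.] 0.2
scene 0.015 [220. 181.] 151 0.0224 [551.  10.] [ 44. 121.] 21.1
scene 0.015 [211. 193.] 138 0.0217 [486. -11.] [ 31. 120.] 23.1
scene 0.0305 [234. 165.] 216 0.036 [639.  19.] [ 14. 279.] 0.7
scene 0.0305 [221. 176.] 162 0.0345 [571.  17.] [ 27. 121.] 14.1
scene 0.0305 [212. 188.] 190 0.0347 [499.  -4.] [ 30. 123.] 15.0
all ((544.5508422851562, 21.56487274169922), (279.9248046875, 204.38568115234375), 89.02758026123047)
scene 0.005 296 [ 0.489 -0.447  0.005] [ 0.532 -0.375  0.009] [ 0.577 -0.31   0.015]
scene 0.015 79 [ 0.507 -0.429  0.015] [ 0.536 -0.384  0.021] [ 0.641 -0.301  0.025]
scene 0.025 97 [ 0.51  -0.409  0.025] [ 0.555 -0.349  0.03 ] [ 0.646 -0.301  0.035]
scene 0.035 57 [ 0.533 -0.373  0.035] [ 0.566 -0.335  0.04 ] [ 0.644 -0.301  0.045]
scene 0.045 69 [ 0.54  -0.411  0.045] [ 0.565 -0.342  0.05 ] [ 0.644 -0.301  0.055]
scene 
[... 2594 characters left out ...]
0.382  0.101] [ 0.65  -0.301  0.105]
side 0.105 97 [ 0.569 -0.47   0.105] [ 0.65  -0.385  0.108] [ 0.655 -0.302  0.115]
side 0.115 73 [ 0.571 -0.47   0.115] [ 0.648 -0.386  0.121] [ 0.65  -0.301  0.125]
side 0.125 151 [ 0.574 -0.468  0.125] [ 0.65  -0.384  0.132] [ 0.66  -0.3    0.135]
side 0.135 23 [ 0.577 -0.467  0.135] [ 0.584 -0.389  0.138] [ 0.656 -0.348  0.144]
side 0.145 21 [ 0.579 -0.4    0.146] [ 0.586 -0.393  0.149] [ 0.596 -0.386  0.155]
side 0.155 18 [ 0.584 -0.404  0.156] [ 0.591 -0.394  0.16 ] [ 0.601 -0.391  0.164]
side 0.165 16 [ 0.587 -0.407  0.165] [ 0.592 -0.397  0.169] [ 0.6   -0.392  0.174]
side 0.175 4 [ 0.592 -0.399  0.176] [ 0.594 -0.396  0.176] [ 0.597 -0.394  0.178]
```

View pics/c1.png

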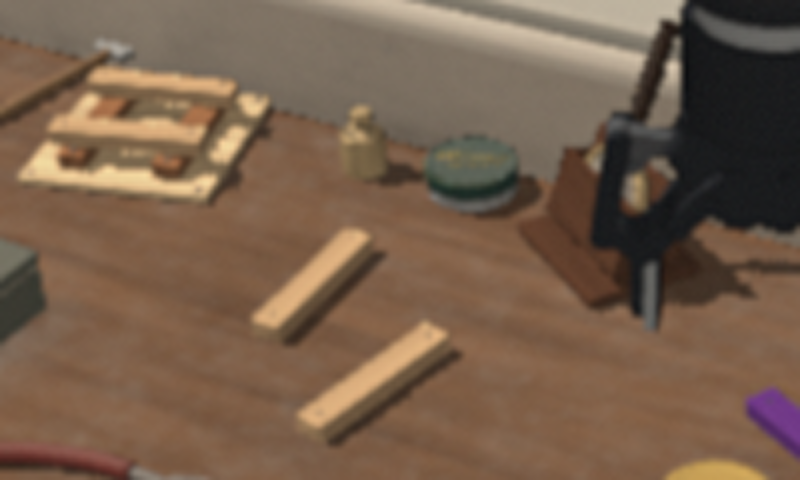

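The enlarged crop shows the two loose pale slats clearly, at c1 (315,285) and (375,380). Estimates:
- **Slat A:** (427, -215) mm, yaw about 1°.
- **Slat B:** (353, -308) mm, yaw about -13.5°.
- **Stack:** (535, 6) mm, yaw about 16°.

I start moving toward slat A.

```bash
cat >> h.py <<'E'
def plan(*wps):
    """wps: (x,y,z[m], R or yaw): shifts from the measured pose, tool down when yaw given"""
    s=robot.sense(); r0=rot(s['ee_rot']); p0=np.array(s['ee_pos'])
    for w in wps:
        r1=down(w[3]) if np.isscalar(w[3]) else w[3]
        print('d mm',(r0.inv().apply(np.array(w[:3])-p0)*1000).round(1),'w',(r0.inv()*r1).as_rotvec().round(3))
def down(yaw): return R.from_euler('z',yaw)*R.from_euler('x',np.pi)
def st():
    s=robot.sense(); r=rot(s['ee_rot']); m=r.as_matrix()
    print('t',round(s['time'],2),'p',np.round(s['ee_pos'],4),'yaw',np.arctan2(m[1,0],m[0,0]).round(3),'z',m[:,2].round(3),'F',np.round(s['force'],1),'open',round(s['opening'],4),'q',np.round(s['joints'],3))
E
python3 -c "
from h import *
st(); plan((.427,-.2145,.23,.015))
w=np.load('/tmp/scene.npz')['w']; print(w[275:285:4,345:370:8].round(3))"
```

```text
t 0.1 p [ 0.2189 -0.6115  0.2303] yaw 0.344 z [-0.001  0.002 -1.   ] F [ 0.5 -0.9 -0.4] open 0.0855 q [ 1.241  0.322 -0.07   1.452  0.023  1.371 -0.057]
d mm [ 329.8 -303.6    0.8] w [-0.002  0.     0.329]
[[[ 0.357 -0.508 -0.002]
  [ 0.248 -0.573  0.112]
  [ 0.255 -0.587  0.111]
  [ 0.262 -0.602  0.112]]

 [[ 0.231 -0.562  0.111]
  [ 0.236 -0.578  0.112]
  [ 0.245 -0.592  0.111]
  [ 0.253 -0.606  0.109]]

 [[ 0.219 -0.568  0.112]
  [ 0.229 -0.581  0.109]
  [ 0.233 -0.596  0.111]
  [ 0.242 -0.61   0.11 ]]]
```

Call:
arm_command([
  {"dx":40,"dy":-37,"wz":0.04},
  {"dx":82,"dy":-76,"wz":0.08},
  {"dx":124,"dy":-114,"wz":0.12},
  {"dx":165,"dy":-152,"wz":0.16},
  {"dx":165,"dy":-152,"wz":0.16},
])

```text
validation failed for argument at $.mo...
```

Call:
arm_command([
  {"dx":40,"dy":-37,"dz":0,"wx":0,"wy":0,"wz":0.04,"claw":85},
  {"dx":82,"dy":-76,"dz":0,"wx":0,"wy":0,"wz":0.08,"claw":85},
  {"dx":124,"dy":-114,"dz":0,"wx":0,"wy":0,"wz":0.12,"claw":85},
  {"dx":165,"dy":-152,"dz":0,"wx":0,"wy":0,"wz":0.16,"claw":85},
  {"dx":165,"dy":-152,"dz":0,"wx":0,"wy":0,"wz":0.16,"claw":85},
])

```text
time: 0.72
ee_pos: [0.3265, -0.4087, 0.2314]
ee_rot: [-0.0, 0.995, 0.096, 0.0]
force: [-0.3, 0.5, 0.1]
opening: 0.0847
```

Call:
arm_command([
  {"dx":40,"dy":-50,"dz":20,"wx":0,"wy":0,"wz":0.06,"claw":60},
  {"dx":80,"dy":-100,"dz":40,"wx":0,"wy":0,"wz":0.12,"claw":60},
  {"dx":120,"dy":-145,"dz":65,"wx":0,"wy":0,"wz":0.177,"claw":60},
  {"dx":136,"dy":-171,"dz":85,"wx":0,"wy":0,"wz":0.177,"claw":60},
  {"dx":136,"dy":-171,"dz":90,"wx":0,"wy":0,"wz":0.177,"claw":60},
])

```text
time: 1.35
ee_pos: [0.4257, -0.217, 0.1395]
ee_rot: [-0.001, 1.0, 0.006, -0.001]
force: [0.1, -0.6, -0.1]
opening: 0.0605
```

Run:
```python
from h import *
st()
p,d,ci=snap('wrist','w1.png'); st(); np.savez('/tmp/wrist',p=p,d=d,w=cloud(d,ci)); w=cloud(d,ci); print(ci['xyz'])
Z=w[...,2]
m=((Z>.009)&(Z<.02)).astype(np.uint8)
k,l,s,c=cv2.connectedComponentsWithStats(m)
for i in range(1,k):
    if s[i,4]<300: continue
    q=w[l==i]; r=cv2.minAreaRect((q[:,:2]*1000).astype(np.float32)); print(c[i].round(),s[i],np.median(q[:,2]).round(4),np.round(r[0],1),np.round(r[1]),round(r[2],1),np.median(p[l==i],0))
# the handle & stand from scene, now clear of the gripper
p,d,ci=snap('scene'); w=cloud(d,ci); X,Y,Z=w[...,0],w[...,1],w[...,2]
reg=(X>.54)&(X<.63)&(Y>-.44)&(Y<-.34)
for lo in np.arange(.085,.2,.01):
    q=w[reg&(Z>lo)&(Z<lo+.01)]
    if len(q)>3: print(lo.round(3),len(q),q.min(0).round(3),np.median(q,0).round(3),q.max(0).round(3))
reg=(X>.46)&(X<.64)&(Y>-.47)&(Y<-.29)&(Z>.006)&(Z<.014)
q=w[reg];print('foot',cv2.minAreaRect((q[:,:2]*1000).astype(np.float32)))
np.savez('/tmp/scene',p=p,d=d,w=w)
cv2.imwrite('pics/c3.png',cv2.resize(p[140:260,260:420,::-1],None,fx=5,fy=5,interpolation=cv2.INTER_CUBIC))
```

```text
t 1.35 p [ 0.4257 -0.217   0.1395] yaw 0.013 z [-0.003  0.002 -1.   ] F [ 0.1 -0.6 -0.1] open 0.0605 q [ 0.811  0.045 -0.401  1.967  0.018  1.137 -1.156]
t 1.4 p [ 0.4249 -0.2195  0.1396] yaw 0.009 z [-0.003  0.001 -1.   ] F [-0.6 -0.1  0. ] open 0.0599 q [ 0.813  0.045 -0.398  1.966  0.019  1.137 -1.155]
[ 0.50898152 -0.21622576  0.28172204]
[88. 32.] [ 70   0  38  67 572] 0.0147 [554.9 -36.7] [50.  3.] 15.0 [118.  67.  38.]
[484.  66.] [ 429    0  115  122 3586] 0.0099 [ 534.1 -359.5] [110.  39.] 49.4 [141.  76.  44.]
[10. 72.] [  0  42  27  53 497] 0.014 [528.9  35.1] [41.  4.] 16.0 [119.  68.  37.]
[313. 184.] [ 301  123   26  125 2946] 0.0137 [ 428.7 -214.7] [120.  22.] 0.3 [254. 228. 148.]
[414. 234.] [ 394  202   42   72 1467] 0.0137 [ 378.7 -313.4] [23. 74.] 78.2 [253. 227. 146.]
[ 92. 278.] [   0  271  170   33 1158] 0.0145 [332.9  19.8] [173.  33.] 77.8 [74. 66. 52.]
[553. 315.] [523 299  83  49 793] 0.0146 [ 289.4 -479.5] [30. 86.] 36.8 [183. 148.  94.]
[586. 351.] [543 318  68  51 823] 0.0147 [ 247.1 -516.2] [38. 76.] 47.6 [179. 135.  93.]
[626. 346.] [611 327  29  50 369
[... 258 characters left out ...]
 [ 0.57  -0.39   0.099] [ 0.573 -0.385  0.105]
0.105 17 [ 0.564 -0.399  0.105] [ 0.57  -0.393  0.11 ] [ 0.576 -0.386  0.115]
0.115 22 [ 0.569 -0.401  0.116] [ 0.573 -0.395  0.119] [ 0.583 -0.386  0.125]
0.125 25 [ 0.573 -0.405  0.125] [ 0.577 -0.398  0.129] [ 0.587 -0.389  0.134]
0.135 21 [ 0.575 -0.406  0.135] [ 0.579 -0.4    0.139] [ 0.585 -0.39   0.144]
0.145 26 [ 0.577 -0.408  0.145] [ 0.582 -0.402  0.151] [ 0.59  -0.392  0.155]
0.155 22 [ 0.58  -0.41   0.155] [ 0.586 -0.404  0.16 ] [ 0.592 -0.394  0.164]
0.165 20 [ 0.584 -0.41   0.166] [ 0.59  -0.405  0.17 ] [ 0.595 -0.398  0.174]
foot ((565.1737670898438, -380.03857421875), (149.3802947998047, 178.44540405273438), 0.033345647156238556)
```

View pics/w1.png

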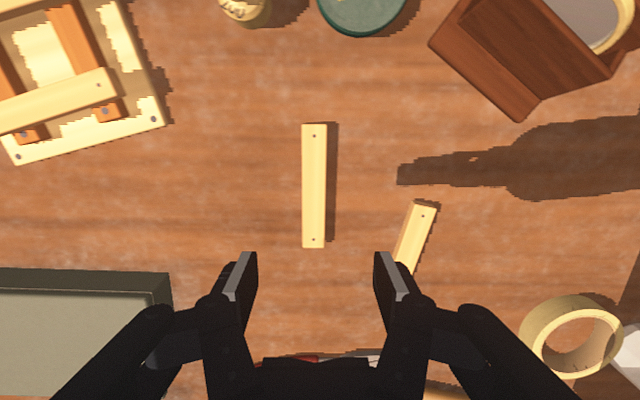

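The wrist view shows slat A at (313,184), centred between the jaws, and part of slat B at (414,234). I descend and grip.

Call:
arm_command([
  {"dx":4,"dy":-5,"dz":40,"wx":0,"wy":0,"wz":0,"claw":50},
  {"dx":4,"dy":-5,"dz":85,"wx":0,"wy":0,"wz":0,"claw":50},
  {"dx":4,"dy":-5,"dz":120,"wx":0,"wy":0,"wz":0,"claw":50},
  {"dx":4,"dy":-5,"dz":134,"wx":0,"wy":0,"wz":0,"claw":50},
  {"dx":4,"dy":-5,"dz":134,"wx":0,"wy":0,"wz":0,"claw":50},
], newtons=35)

```text
time: 2.08
ee_pos: [0.4292, -0.2164, 0.0073]
ee_rot: [-0.0, 1.0, 0.002, -0.0]
force: [0.4, 0.2, -0.0]
opening: 0.0501
```

Call:
arm_command([
  {"dx":0,"dy":0,"dz":0,"wx":0,"wy":0,"wz":0,"claw":10},
  {"dx":0,"dy":0,"dz":0,"wx":0,"wy":0,"wz":0,"claw":10},
  {"dx":0,"dy":0,"dz":0,"wx":0,"wy":0,"wz":0,"claw":10},
  {"dx":0,"dy":0,"dz":0,"wx":0,"wy":0,"wz":0,"claw":10},
])

```text
time: 2.58
ee_pos: [0.4309, -0.2162, 0.009]
ee_rot: [0.001, 1.0, 0.003, 0.001]
force: [-1.2, -0.7, 6.6]
opening: 0.021
```

Run:
```python
from h import *
st(); plan((.427,-.215,.12,0.0),(.525,.042,.12,.28),(.525,.042,.043,.28))
w=np.load('/tmp/wrist.npz')['w'];X,Y,Z=w[...,0],w[...,1],w[...,2]
for lo,hi in((.005,.012),(.031,.042)):
    q=w[(X>.42)&(X<.63)&(Y>-.12)&(Y<.12)&(Z>lo)&(Z<hi)]; r=cv2.minAreaRect((q[:,:2]*1000).astype(np.float32)); print(lo,len(q),r)
```

```text
t 2.58 p [ 0.4309 -0.2162  0.009 ] yaw 0.007 z [ 0.003 -0.002 -1.   ] F [-1.2 -0.7  6.6] open 0.021 q [ 0.778  0.229 -0.397  2.075  0.118  0.856 -1.252]
d mm [  -3.6   -1.  -111. ] w [ 0.002 -0.003  0.007]
d mm [  96.1 -257.4 -111.3] w [ 0.003 -0.002 -0.273]
d mm [  95.9 -257.5  -34.3] w [ 0.003 -0.002 -0.273]
0.005 11879 ((517.6452026367188, 3.36822509765625), (108.3167953491211, 151.0166473388672), 15.134052276611328)
0.031 4288 ((532.1350708007812, 0.37469482421875), (80.41913604736328, 108.79743957519531), 16.806699752807617)
```

Call:
arm_command([
  {"dx":0,"dy":0,"dz":-40,"wx":0,"wy":0,"wz":0,"claw":10},
  {"dx":0,"dy":0,"dz":-95,"wx":0,"wy":0,"wz":0,"claw":10},
  {"dx":0,"dy":0,"dz":-115,"wx":0,"wy":0,"wz":0,"claw":10},
  {"dx":20,"dy":-45,"dz":-115,"wx":0,"wy":0,"wz":-0.05,"claw":10},
  {"dx":30,"dy":-75,"dz":-115,"wx":0,"wy":0,"wz":-0.08,"claw":10},
])

```text
time: 3.2
ee_pos: [0.4601, -0.1384, 0.1233]
ee_rot: [0.0, 0.999, 0.044, 0.001]
force: [-0.1, -0.1, -1.4]
opening: 0.0206
```

Run:
```python
from h import *
st(); plan((.525,.042,.12,.28))
```

```text
t 3.2 p [ 0.4601 -0.1384  0.1233] yaw 0.089 z [ 0.002 -0.001 -1.   ] F [-0.1 -0.1 -1.4] open 0.0206 q [ 0.718  0.07  -0.495  1.98   0.037  1.098 -1.274]
d mm [  80.6 -173.9    3.4] w [ 0.001 -0.002 -0.191]
```

Call:
arm_command([
  {"dx":20,"dy":-45,"dz":0,"wx":0,"wy":0,"wz":-0.05,"claw":10},
  {"dx":40,"dy":-90,"dz":0,"wx":0,"wy":0,"wz":-0.1,"claw":10},
  {"dx":60,"dy":-135,"dz":0,"wx":0,"wy":0,"wz":-0.15,"claw":10},
  {"dx":81,"dy":-174,"dz":0,"wx":0,"wy":0,"wz":-0.19,"claw":10},
  {"dx":81,"dy":-174,"dz":0,"wx":0,"wy":0,"wz":-0.19,"claw":10},
])

```text
time: 3.82
ee_pos: [0.5254, 0.045, 0.1229]
ee_rot: [-0.001, 0.99, 0.142, 0.001]
force: [-0.2, -0.3, -0.0]
opening: 0.0205
```

Run:
```python
from h import *
st()
for n in ('wrist','side'):
    p,d,ci=snap(n,n[0]+'2.png'); w=cloud(d,ci); X,Y,Z=w[...,0],w[...,1],w[...,2]
    for lo,hi in((.005,.012),(.031,.042),(.1,.16)):
        m=((X>.42)&(X<.63)&(Y>-.12)&(Y<.13)&(Z>lo)&(Z<hi)).astype(np.uint8)
        k,l,s,c=cv2.connectedComponentsWithStats(m)
        for i in range(1,k):
            if s[i,4]<100: continue
            q=w[l==i]; r=cv2.minAreaRect((q[:,:2]*1000).astype(np.float32)); print(n,c[i].round(),s[i,4],np.median(q[:,2]).round(4),np.round(r[0],1),np.round(r[1]),round(r[2],1),np.median(p[l==i],0))
st()
```

```text
t 3.83 p [0.5254 0.045  0.1229] yaw 0.284 z [ 0.002  0.002 -1.   ] F [-0.2 -0.3 -0. ] open 0.0205 q [ 0.472  0.198 -0.665  1.87   0.133  1.117 -1.528]
wrist [243.  84.] 879 0.0093 [587.6 129.1] [10. 86.] 83.4 [181. 125.  79.]
wrist [358. 158.] 9279 0.0077 [537.6   9.6] [150. 150.] 15.2 [253. 234. 163.]
wrist [363. 200.] 2740 0.0078 [532.8   2.8] [53. 45.] 15.3 [254. 240. 173.]
wrist [377. 158.] 3566 0.0357 [573.5  18.7] [ 22. 120.] 14.7 [252. 218. 138.]
wrist [387. 244.] 2169 0.0357 [508.5 -20.6] [23. 80.] 16.7 [186. 130.  80.]
wrist [315. 257.] 11091 0.1278 [523.3  45.9] [121.  47.] 5.4 [251. 214. 135.]
side [281. 302.] 263 0.0089 [485.7 -30.4] [30. 98.] 16.2 [205. 167. 119.]
side [252. 304.] 167 0.0092 [545.3  -1.5] [51. 33.] 15.4 [217. 178. 128.]
side [237. 293.] 215 0.0371 [577.5   0.8] [22. 78.] 15.6 [178. 138.  97.]
side [268. 297.] 286 0.037 [504.   -6.9] [ 22. 105.] 17.0 [189.5 147.  103. ]
side [249. 276.] 758 0.128 [520.6  46.6] [119.  43.] 22.5 [193. 152. 109.]
t 3.92 p [0.5245 0.0404 0.1223] yaw 0.278 z [-0.    -0.001 -1.   ] F [-1.3 -0.6  0.2] open 0.0208 q [ 0.476  0.196 -0.66   1.872  0.134  1.118 -1.527]
```

View pics/w2.png

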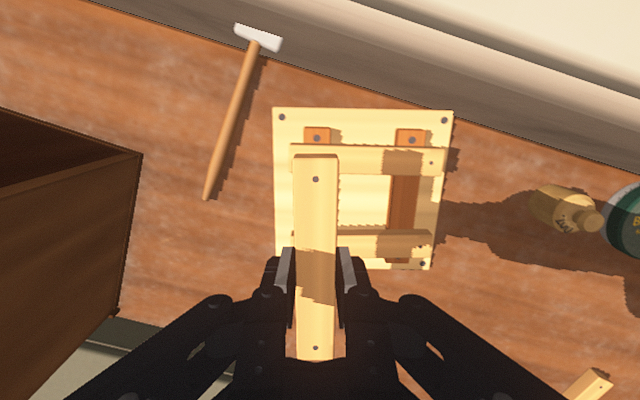

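The wrist view shows the slat held straight in the jaws above the stack. The base square is fully visible, with corners from (273,107) to (453,110), giving centre (537, 9) mm and yaw 0.27. I lower the slat.

Call:
arm_command([
  {"dx":4,"dy":-4,"dz":30,"wx":0,"wy":0,"wz":0.01,"claw":10},
  {"dx":4,"dy":-4,"dz":55,"wx":0,"wy":0,"wz":0.01,"claw":10},
  {"dx":4,"dy":-4,"dz":68,"wx":0,"wy":0,"wz":0.01,"claw":10},
  {"dx":4,"dy":-4,"dz":74,"wx":0,"wy":0,"wz":0.01,"claw":10},
  {"dx":4,"dy":-4,"dz":76,"wx":0,"wy":0,"wz":0.01,"claw":10},
])

```text
time: 4.55
ee_pos: [0.5278, 0.0448, 0.0466]
ee_rot: [0.0, 0.991, 0.133, 0.0]
force: [-0.2, 1.0, 0.4]
opening: 0.0206
```

Call:
arm_command([
  {"dx":0,"dy":0,"dz":0,"wx":0,"wy":0,"wz":0,"claw":10},
  {"dx":0,"dy":0,"dz":0,"wx":0,"wy":0,"wz":0,"claw":10},
])

```text
time: 4.8
ee_pos: [0.528, 0.0453, 0.0469]
ee_rot: [0.0, 0.991, 0.133, 0.001]
force: [-0.2, -0.4, -0.6]
opening: 0.0204
```

Run:
```python
from h import *
st()
```

```text
t 4.8 p [0.528  0.0453 0.0469] yaw 0.267 z [ 0.001 -0.    -1.   ] F [-0.2 -0.4 -0.6] open 0.0204 q [ 0.433  0.303 -0.64   1.93   0.218  0.976 -1.612]
```

Call:
arm_command([
  {"dx":0,"dy":0,"dz":2,"wx":0,"wy":0,"wz":0,"claw":10},
  {"dx":0,"dy":0,"dz":2,"wx":0,"wy":0,"wz":0,"claw":30},
  {"dx":0,"dy":0,"dz":1,"wx":0,"wy":0,"wz":0,"claw":40},
  {"dx":0,"dy":0,"dz":0,"wx":0,"wy":0,"wz":0,"claw":40},
  {"dx":0,"dy":0,"dz":-20,"wx":0,"wy":0,"wz":0,"claw":45},
])

```text
time: 5.42
ee_pos: [0.5261, 0.0452, 0.0658]
ee_rot: [-0.0, 0.991, 0.133, -0.002]
force: [0.4, -1.4, -0.7]
opening: 0.0446
```

Call:
arm_command([
  {"dx":0,"dy":0,"dz":-40,"wx":0,"wy":0,"wz":0,"claw":50},
  {"dx":0,"dy":0,"dz":-90,"wx":0,"wy":0,"wz":0,"claw":50},
  {"dx":-20,"dy":30,"dz":-100,"wx":0,"wy":0,"wz":0.05,"claw":50},
  {"dx":-50,"dy":70,"dz":-100,"wx":0,"wy":0,"wz":0.15,"claw":50},
  {"dx":-50,"dy":70,"dz":-100,"wx":0,"wy":0,"wz":0.15,"claw":50},
])

```text
time: 6.05
ee_pos: [0.497, -0.0398, 0.1677]
ee_rot: [0.001, 0.998, 0.055, 0.0]
force: [0.1, 0.4, -0.2]
opening: 0.0499
```

```bash
cat >> h.py <<'E'
def rects(n,reg,bands,f=None,mn=100):
    p,d,ci=snap(n,f); w=cloud(d,ci); X,Y,Z=w[...,0],w[...,1],w[...,2]
    for lo,hi in bands:
        m=((X>reg[0])&(X<reg[1])&(Y>reg[2])&(Y<reg[3])&(Z>lo)&(Z<hi)).astype(np.uint8)
        k,l,s,c=cv2.connectedComponentsWithStats(m)
        for i in range(1,k):
            if s[i,4]<mn: continue
            q=w[l==i]; r=cv2.minAreaRect((q[:,:2]*1000).astype(np.float32)); print(n,c[i].round(),s[i,4],np.median(q[:,2]).round(4),np.round(r[0],1),np.round(r[1]),round(r[2],1),np.median(p[l==i],0))
E
python3 - <<'E'
from h import *
st(); robot.snapshot('side'); st()
rects('wrist',(.42,.63,-.12,.13),((.005,.012),(.031,.042),(.044,.056)),'w3.png'); st()
plan((.353,-.308,.17,-.23))
E
```

```text
t 6.05 p [ 0.497  -0.0398  0.1677] yaw 0.11 z [ 0.001 -0.003 -1.   ] F [ 0.1  0.4 -0.2] open 0.0499 q [ 0.603  0.073 -0.597  1.886  0.047  1.195 -1.471]
t 6.1 p [ 0.4976 -0.0371  0.1677] yaw 0.114 z [ 0.002 -0.001 -1.   ] F [0.3 1.7 0.7] open 0.0501 q [ 0.601  0.074 -0.6    1.885  0.046  1.194 -1.472]
wrist [149.  59.] 845 0.0091 [587.3 128.7] [10. 87.] 83.5 [114.  74.  44.]
wrist [282. 119.] 8670 0.0077 [537.5   9.4] [150. 150.] 15.2 [253. 232. 159.]
wrist [272. 140.] 3021 0.0077 [535.5   9.6] [55. 54.] 15.2 [206. 154.  98.]
wrist [285. 134.] 5055 0.0357 [541.1  -7.4] [117.  88.] 15.9 [252. 219. 139.]
wrist [197. 110.] 202 0.0356 [559.1  73. ] [22.  8.] 16.3 [253. 224. 143.]
wrist [220. 192.] 135 0.0355 [486.3  52.5] [22.  6.] 16.4 [252. 220. 140.]
wrist [225. 148.] 3667 0.0497 [525.9  43.9] [120.  22.] 15.3 [252. 221. 141.]
t 6.15 p [ 0.498  -0.0354  0.1675] yaw 0.116 z [ 0.002 -0.    -1.   ] F [ 0.2 -0.5 -0. ] open 0.0501 q [ 0.6    0.075 -0.602  1.885  0.046  1.194 -1.472]
d mm [-175.7  253.9   -2.7] w [ 0.    -0.002  0.346]
```

Slat A is down at base-frame x = -2, y = +36 mm, top at 49.7 mm. Now slat B.

Call:
arm_command([
  {"dx":-35,"dy":50,"dz":0,"wx":0,"wy":0,"wz":0.07,"claw":50},
  {"dx":-70,"dy":100,"dz":0,"wx":0,"wy":0,"wz":0.14,"claw":50},
  {"dx":-105,"dy":152,"dz":0,"wx":0,"wy":0,"wz":0.21,"claw":50},
  {"dx":-140,"dy":203,"dz":0,"wx":0,"wy":0,"wz":0.28,"claw":50},
  {"dx":-176,"dy":254,"dz":10,"wx":0,"wy":0,"wz":0.346,"claw":50},
])

```text
time: 6.78
ee_pos: [0.354, -0.3086, 0.1578]
ee_rot: [0.001, 0.994, -0.114, 0.002]
force: [1.1, -0.2, -0.0]
opening: 0.0499
```

Call:
arm_command([
  {"dx":0,"dy":0,"dz":0,"wx":0,"wy":0,"wz":0,"claw":50},
  {"dx":0,"dy":0,"dz":0,"wx":0,"wy":0,"wz":0,"claw":50},
])

```text
time: 7.02
ee_pos: [0.3543, -0.3063, 0.1567]
ee_rot: [-0.0, 0.994, -0.113, 0.0]
force: [-0.4, 0.4, 0.1]
opening: 0.0501
```

Run:
```python
from h import *
rects('wrist',(.26,.45,-.39,-.24),((.009,.02),)); st()
```

```text
wrist [318. 180.] 2600 0.0137 [ 356. -309.] [ 22. 119.] 78.0 [254. 231. 152.]
t 7.08 p [ 0.3546 -0.3059  0.1568] yaw -0.225 z [ 0.001  0.    -1.   ] F [-0.7  0.2 -0.4] open 0.05 q [ 9.390e-01 -1.000e-03 -2.810e-01  1.974e+00 -1.000e-03  1.169e+00
 -1.138e+00]
```

Call:
arm_command([
  {"dx":2,"dy":3,"dz":45,"wx":0,"wy":0,"wz":-0.016,"claw":50},
  {"dx":2,"dy":3,"dz":95,"wx":0,"wy":0,"wz":-0.016,"claw":50},
  {"dx":2,"dy":3,"dz":130,"wx":0,"wy":0,"wz":-0.016,"claw":50},
  {"dx":2,"dy":3,"dz":148,"wx":0,"wy":0,"wz":-0.016,"claw":50},
  {"dx":2,"dy":3,"dz":148,"wx":0,"wy":0,"wz":-0.016,"claw":50},
])

```text
time: 7.7
ee_pos: [0.3547, -0.3085, 0.0075]
ee_rot: [-0.001, 0.995, -0.104, -0.001]
force: [-0.2, -0.4, 0.6]
opening: 0.0497
```

Call:
arm_command([
  {"dx":0,"dy":0,"dz":0,"wx":0,"wy":0,"wz":0,"claw":10},
  {"dx":0,"dy":0,"dz":0,"wx":0,"wy":0,"wz":0,"claw":10},
  {"dx":0,"dy":0,"dz":0,"wx":0,"wy":0,"wz":0,"claw":10},
  {"dx":0,"dy":0,"dz":0,"wx":0,"wy":0,"wz":0,"claw":10},
])

```text
time: 8.2
ee_pos: [0.3555, -0.3114, 0.0099]
ee_rot: [0.001, 0.994, -0.106, 0.001]
force: [0.8, 2.3, 6.9]
opening: 0.0198
```

Call:
arm_command([
  {"dx":0,"dy":0,"dz":-30,"wx":0,"wy":0,"wz":0,"claw":10},
  {"dx":0,"dy":0,"dz":-80,"wx":0,"wy":0,"wz":0,"claw":10},
  {"dx":0,"dy":0,"dz":-115,"wx":0,"wy":0,"wz":0,"claw":10},
  {"dx":0,"dy":0,"dz":-115,"wx":0,"wy":0,"wz":0,"claw":10},
])

```text
time: 8.7
ee_pos: [0.3557, -0.3127, 0.1267]
ee_rot: [0.002, 0.994, -0.107, 0.003]
force: [0.1, -0.0, -1.0]
opening: 0.0204
```

Run:
```python
from h import *
st(); plan((.545,-.03,.123,.265))
```

```text
t 8.7 p [ 0.3557 -0.3127  0.1267] yaw -0.214 z [ 0.005 -0.005 -1.   ] F [ 0.1 -0.  -1. ] open 0.0204 q [ 0.944  0.036 -0.283  2.002  0.013  1.099 -1.13 ]
d mm [ 125.  -316.4    3.1] w [ 0.005 -0.005 -0.479]
```

Call:
arm_command([
  {"dx":18,"dy":-45,"dz":0,"wx":0,"wy":0,"wz":-0.07,"claw":10},
  {"dx":36,"dy":-90,"dz":0,"wx":0,"wy":0,"wz":-0.14,"claw":10},
  {"dx":54,"dy":-137,"dz":0,"wx":0,"wy":0,"wz":-0.21,"claw":10},
  {"dx":73,"dy":-185,"dz":0,"wx":0,"wy":0,"wz":-0.28,"claw":10},
  {"dx":90,"dy":-230,"dz":0,"wx":0,"wy":0,"wz":-0.35,"claw":10},
])

```text
time: 9.32
ee_pos: [0.4906, -0.1036, 0.1222]
ee_rot: [-0.0, 0.998, 0.07, -0.001]
force: [0.7, -0.3, -0.5]
opening: 0.0207
```

Run:
```python
from h import *
st(); plan((.5475,-.0273,.123,.265))
```

```text
t 9.32 p [ 0.4906 -0.1036  0.1222] yaw 0.139 z [-0.001  0.    -1.   ] F [ 0.7 -0.3 -0.5] open 0.0207 q [ 0.661  0.125 -0.535  1.931  0.071  1.106 -1.334]
d mm [ 66.9 -67.7  -0.8] w [-0.001  0.001 -0.126]
```

Call:
arm_command([
  {"dx":30,"dy":-30,"dz":0,"wx":0,"wy":0,"wz":-0.06,"claw":10},
  {"dx":55,"dy":-55,"dz":0,"wx":0,"wy":0,"wz":-0.126,"claw":10},
  {"dx":67,"dy":-68,"dz":0,"wx":0,"wy":0,"wz":-0.126,"claw":10},
  {"dx":67,"dy":-68,"dz":0,"wx":0,"wy":0,"wz":-0.126,"claw":10},
  {"dx":67,"dy":-68,"dz":0,"wx":0,"wy":0,"wz":-0.126,"claw":10},
])

```text
time: 9.95
ee_pos: [0.5468, -0.0299, 0.1225]
ee_rot: [0.0, 0.991, 0.131, -0.001]
force: [0.5, -0.3, 0.1]
opening: 0.0207
```

Run:
```python
from h import *
st(); rects('wrist',(.42,.66,-.12,.14),((.005,.012),(.044,.056),(.1,.16)))
st(); plan((.5475,-.0273,.123,.265))
```

```text
t 9.95 p [ 0.5468 -0.0299  0.1225] yaw 0.262 z [-0.002 -0.001 -1.   ] F [ 0.5 -0.3  0.1] open 0.0207 q [ 0.538  0.237 -0.597  1.822  0.147  1.129 -1.419]
wrist [140.  99.] 2740 0.0097 [572.1 137.6] [ 37. 151.] 76.2 [188. 135.  89.]
wrist [275. 147.] 7851 0.0077 [538.2   9.6] [149. 150.] 15.2 [252. 230. 157.]
wrist [266. 201.] 2959 0.0078 [530.   11.1] [54. 48.] 14.8 [196. 147.  94.]
wrist [253. 263.] 263 0.0078 [466.5  10. ] [11. 30.] 15.6 [254. 236. 166.]
wrist [140.  25.] 129 0.05 [640.8 109. ] [60.  0.] 89.9 [119.  97.  80.]
wrist [303.  72.] 296 0.0502 [6.408e+02 4.000e-01] [158.   0.] 90.0 [119.  97.  79.]
wrist [215. 206.] 4481 0.0497 [526.2  44.1] [120.  23.] 15.4 [252. 217. 137.]
wrist [381.  54.] 20027 0.1299 [651.6 -12.8] [ 17. 214.] 0.0 [226. 200. 170.]
wrist [315. 254.] 11253 0.1265 [546.5 -28.7] [121.  47.] 4.0 [249. 208. 130.]
t 10.0 p [ 0.5469 -0.0302  0.1227] yaw 0.261 z [-0.001 -0.001 -1.   ] F [-0.2  0.6 -1.6] open 0.0202 q [ 0.538  0.237 -0.597  1.822  0.147  1.129 -1.419]
d mm [ 1.3 -2.6 -0.3] w [ 0.     0.002 -0.004]
```

Call:
arm_command([
  {"dx":1,"dy":-3,"dz":30,"wx":0,"wy":0,"wz":0,"claw":10},
  {"dx":1,"dy":-3,"dz":55,"wx":0,"wy":0,"wz":0,"claw":10},
  {"dx":1,"dy":-3,"dz":68,"wx":0,"wy":0,"wz":0,"claw":10},
  {"dx":1,"dy":-3,"dz":74,"wx":0,"wy":0,"wz":0,"claw":10},
  {"dx":1,"dy":-3,"dz":76,"wx":0,"wy":0,"wz":0,"claw":10},
])

```text
time: 10.62
ee_pos: [0.5483, -0.0259, 0.0477]
ee_rot: [0.0, 0.991, 0.131, 0.0]
force: [0.4, -0.7, -0.4]
opening: 0.0204
```

Call:
arm_command([
  {"dx":0,"dy":0,"dz":1,"wx":0,"wy":0,"wz":0,"claw":10},
  {"dx":0,"dy":0,"dz":1,"wx":0,"wy":0,"wz":0,"claw":10},
  {"dx":0,"dy":0,"dz":1,"wx":0,"wy":0,"wz":0,"claw":30},
  {"dx":0,"dy":0,"dz":0,"wx":0,"wy":0,"wz":0,"claw":40},
  {"dx":0,"dy":0,"dz":0,"wx":0,"wy":0,"wz":0,"claw":40},
])

```text
time: 11.25
ee_pos: [0.5482, -0.0256, 0.0477]
ee_rot: [0.0, 0.991, 0.131, 0.0]
force: [-0.1, -0.0, -0.1]
opening: 0.0395
```

Call:
arm_command([
  {"dx":0,"dy":0,"dz":-15,"wx":0,"wy":0,"wz":0,"claw":45},
  {"dx":0,"dy":0,"dz":-50,"wx":0,"wy":0,"wz":0,"claw":50},
  {"dx":0,"dy":0,"dz":-100,"wx":0,"wy":0,"wz":0,"claw":50},
  {"dx":-30,"dy":40,"dz":-130,"wx":0,"wy":0,"wz":0,"claw":50},
  {"dx":-50,"dy":60,"dz":-130,"wx":0,"wy":0,"wz":0,"claw":50},
])

```text
time: 11.88
ee_pos: [0.5168, -0.0989, 0.1816]
ee_rot: [0.002, 0.991, 0.13, 0.003]
force: [0.3, -0.8, -0.3]
opening: 0.0499
```

Run:
```python
from h import *
st(); robot.snapshot('side')
rects('wrist',(.42,.63,-.12,.13),((.005,.012),(.031,.042),(.044,.056)),'w4.png'); st()
rects('scene',(.51,.66,-.45,-.31),((.1,.2),),'s4.png',10)
```

```text
t 11.88 p [ 0.5168 -0.0989  0.1816] yaw 0.261 z [ 0.006 -0.003 -1.   ] F [ 0.3 -0.8 -0.3] open 0.0499 q [ 0.666  0.119 -0.563  1.812  0.07   1.223 -1.227]
wrist [98. 39.] 870 0.0088 [583.2 128.8] [10. 93.] 84.0 [125.  81.  46.]
wrist [237. 109.] 6864 0.0077 [537.7   9.4] [150. 150.] 15.2 [248. 205. 133.]
wrist [144. 134.] 228 0.0076 [515.3  78.2] [58.  5.] 14.7 [255. 245. 180.]
wrist [207. 132.] 2308 0.0078 [534.   15.1] [55. 43.] 15.0 [204. 153.  98.]
wrist [259.  92.] 428 0.0358 [592.3 -31.9] [35. 13.] 15.2 [185. 129.  79.]
wrist [199. 128.] 2875 0.0358 [535.   10.7] [119.  49.] 15.2 [253. 227. 146.]
wrist [136.  93.] 120 0.0358 [558.8  74.4] [21.  5.] 14.7 [254.  232.5 152. ]
wrist [264. 169.] 394 0.0358 [524.2 -50.7] [57. 14.] 15.4 [182.  126.5  77. ]
wrist [241. 128.] 3514 0.0497 [548.5 -26.2] [119.  23.] 15.2 [253. 228. 148.]
wrist [159. 133.] 3677 0.0496 [525.7  44.1] [119.  23.] 15.0 [254. 229. 149.]
t 11.97 p [ 0.5144 -0.1005  0.1791] yaw 0.257 z [ 0.001 -0.003 -1.   ] F [-0.2  0.1 -0.2] open 0.05 q [ 0.667  0.12  -0.561  1.816  0.071  1.223 -1.228]
scene [347. 169.] 655 0.1218 [ 612.3 -380.7] [ 94. 139.] 0.7 [150. 139. 123.]
```

View pics/w4.png

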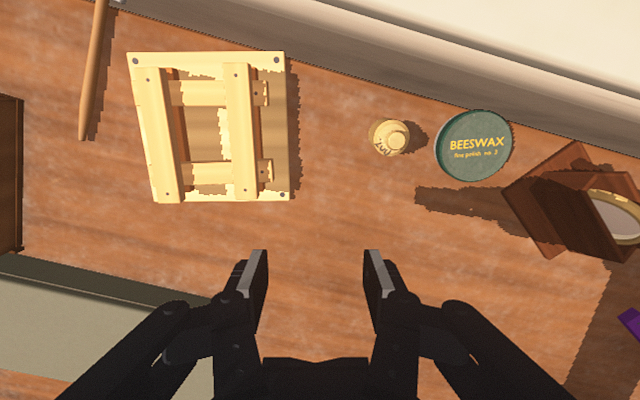

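Both slats lie in place: base-frame (-2, +36) and (+1, -37) mm, tops at 49.7 mm. The wrist view shows the neat crosswise layer at (160–240,130), with the weight and tin undisturbed. Next I fit the arm geometry from the logged poses, to check the reach for the tilted handle grasp.

```bash
cat > kin.py <<'E'
import numpy as np, itertools
from scipy.optimize import least_squares
from scipy.spatial.transform import Rotation as R
def fk(q,k,s):
    h,L1,a1,L2,a2,Lt,a3,o7=k
    ax='zyzyzyz'; r=R.identity(); p=np.array([0,0,h*1.0])
    off=[(0,0,0),(0,0,0),(a1,0,L1),(-a1,0,0),(a2,0,L2),(0,0,0),(a3,0,Lt)]
    for i in range(7):
        r=r*R.from_euler(ax[i],s[i]*q[i]+(o7 if i==6 else 0)); p=p+r.apply(off[i])
    return p,r
D=[([1.241,.322,-.07,1.452,.023,1.371,-.057],(.2189,-.6115,.2303),.344),
([.811,.045,-.401,1.967,.018,1.137,-1.156],(.4257,-.217,.1395),.013),
([.718,.07,-.495,1.98,.037,1.098,-1.274],(.4601,-.1384,.1233),.089),
([.433,.303,-.64,1.93,.218,.976,-1.612],(.528,.0453,.0469),.267),
([.939,-.001,-.281,1.974,-.001,1.169,-1.138],(.3546,-.3059,.1568),-.225),
([.538,.237,-.597,1.822,.147,1.129,-1.419],(.5469,-.0302,.1227),.261),
([.666,.119,-.563,1.812,.07,1.223,-1.227],(.5168,-.0989,.1816),.261)]
def down(y): return R.from_euler('z',y)*R.from_euler('x',np.pi)
def fit():
    best=None
    for s in itertools.product((1,-1),repeat=4):
        for s7 in (1,-1):
            S=(s[0],1,s[1],s[2],s[3],s[2],s7)
            for o in (0,np.pi/2,np.pi,-np.pi/2):
                def f(k):
                    e=[]
                    for q,p,y in D:
                        P,r=fk(q,k,S); e+=list(P-p)+list((r.inv()*down(y)).as_rotvec()*.2)
                    return e
                r=least_squares(f,[.3,.4,0,.4,0,.3,0,o],max_nfev=60)
                if best is None or r.cost<best[0]: best=(r.cost,r.x,S,r.fun)
    return best
if __name__=='__main__':
    b=fit(); print(b[0],b[1].round(4),b[2],np.abs(b[3]).max()); np.savez('/tmp/kin',k=b[1],s=b[2])
E
timeout 500 python3 kin.py
python3 - <<'E'
from h import *
# handle axis from scene + side clouds
for n in('scene','side'):
    w=np.load(f'/tmp/{n}.npz')['w'];X,Y,Z=w[...,0],w[...,1],w[...,2]
    q=w[(X>.55)&(X<.61)&(Y>-.42)&(Y<-.37)&(Z>.1)&(Z<.178)]
    c=np.median(q,0); u,s,v=np.linalg.svd(q-q.mean(0)); a=v[0]*np.sign(v[0][2])
    print(n,len(q),'at z=.134',(q.mean(0)+a*(.134-q.mean(0)[2])/a[2]).round(4),a.round(3),'tilt',np.degrees(np.arccos(a[2])).round(1),'yaw',np.degrees(np.arctan2(a[1],a[0])).round(1))
E
```

```text
0.0005801052251377252 [ 0.7889  0.4677  0.0413  0.4754 -0.0018  0.9483 -0.0367  1.5638] (-1, 1, -1, 1, -1, 1, -1) 0.012547524989050048
scene 159 at z=.134 [ 0.5781 -0.3979  0.134 ] [ 0.304 -0.193  0.933] tilt 21.1 yaw -32.4
side 133 at z=.134 [ 0.5824 -0.3897  0.134 ] [ 0.292 -0.191  0.937] tilt 20.4 yaw -33.2
```

Run:
```python
from h import *
st(); plan((.44,-.29,.26,-.58))
```

```text
t 12.03 p [ 0.515  -0.0982  0.1786] yaw 0.259 z [ 0.001 -0.001 -1.   ] F [-0.1  0.8 -0.6] open 0.0502 q [ 0.665  0.121 -0.563  1.816  0.07   1.222 -1.23 ]
d mm [-121.7  166.3  -81.2] w [ 0.001 -0.002  0.839]
```

Call:
arm_command([
  {"dx":-25,"dy":34,"dz":-16,"wx":0,"wy":0,"wz":0.17,"claw":50},
  {"dx":-50,"dy":67,"dz":-32,"wx":0,"wy":0,"wz":0.34,"claw":50},
  {"dx":-75,"dy":100,"dz":-48,"wx":0,"wy":0,"wz":0.51,"claw":50},
  {"dx":-100,"dy":133,"dz":-65,"wx":0,"wy":0,"wz":0.68,"claw":50},
  {"dx":-122,"dy":166,"dz":-81,"wx":0,"wy":0,"wz":0.84,"claw":50},
])

```text
time: 12.65
ee_pos: [0.4411, -0.2883, 0.2594]
ee_rot: [-0.0, 0.958, -0.286, 0.0]
force: [0.9, -0.0, -0.5]
opening: 0.0499
```

Call:
arm_command([
  {"dx":0,"dy":0,"dz":0,"wx":0,"wy":0.15,"wz":0,"claw":50},
  {"dx":0,"dy":0,"dz":0,"wx":0,"wy":0.3,"wz":0,"claw":50},
  {"dx":0,"dy":0,"dz":0,"wx":0,"wy":0.45,"wz":0,"claw":50},
  {"dx":0,"dy":0,"dz":0,"wx":0,"wy":0.6,"wz":0,"claw":50},
  {"dx":0,"dy":0,"dz":0,"wx":0,"wy":0.6,"wz":0,"claw":50},
])

```text
time: 13.28
ee_pos: [0.4643, -0.2862, 0.2426]
ee_rot: [0.073, 0.923, -0.264, 0.269]
force: [0.4, 2.0, 1.0]
opening: 0.0501
```

Run:
```python
from h import *
st(); s=robot.sense(); print(np.array(s['ee_rot']).tolist(), np.array(s['joints']).tolist())
```

```text
t 13.28 p [ 0.4643 -0.2862  0.2426] yaw -0.56 z [ 0.458 -0.277 -0.844] F [0.4 2.  1. ] open 0.0501 q [ 0.848 -0.302 -0.303  2.158 -0.127  0.708 -1.523]
[0.07302768729498453, 0.9232435548879203, -0.26432122920699846, 0.2691144422671567] [0.8484755737703689, -0.30155829237386195, -0.30291375457398145, 2.1584664034633394, -0.12734141560713705, 0.7084394381516727, -1.5229937378368328]
```

```bash
cat > ik.py <<'E'
from kin import *
import kin
S=(-1,1,-1,1,-1,1,-1)
def qr(q): return R.from_quat([q[1],q[2],q[3],q[0]])
T=[([.8485,-.3016,-.3029,2.1585,-.1273,.7084,-1.523],(.4643,-.2862,.2426),qr([.07303,.92324,-.26432,.26911]))]
def refit():
    A=[(q,p,down(y)) for q,p,y in D]+T*2
    def f(k):
        e=[]
        for q,p,r0 in A:
            P,r=fk(q,k,S); e+=list(P-p)+list((r.inv()*r0).as_rotvec()*.2)
        return e
    b=least_squares(f,[.36,.42,.0,.4,0,.45,0,1.57]); return b.x,np.abs(b.fun).max(),b.fun[-6:]
lo=np.array([-2.86,-.3,-1.38,.06,-1.56,.09,-2.69]);hi=np.array([2.86,2.09,1.24,2.45,4.7,2.05,2.69])
def ik(P,Rt,k,q0,m=.03):
    def f(q):
        p,r=fk(q,k,S); return list((p-P)*5)+list((r.inv()*Rt).as_rotvec())+list(.003*(q-q0))
    b=least_squares(f,np.clip(q0,lo+m+.01,hi-m-.01),bounds=(lo+m,hi-m)); p,r=fk(b.x,k,S)
    return b.x,np.linalg.norm(p-P),np.linalg.norm((r.inv()*Rt).as_rotvec())
def tool(psi,phi): # x up-ish, z forward, phi below the horizontal
    c,s=np.cos,np.sin
    z=np.array([c(phi)*c(psi),c(phi)*s(psi),-s(phi)]); y=np.array([s(psi),-c(psi),0]); return R.from_matrix(np.c_[np.cross(y,z),y,z])
E
python3 - <<'E'
from ik import *
k,e,last=refit(); print(k.round(3),e,last.round(4)); np.save('/tmp/k.npy',k)
q0=np.array(T[0][0]); G=np.array([.586,-.398,.134])
psi=np.radians(-33)
for ph in (20,30,40,50,60):
    for off in (.12,0):
        Rt=tool(psi,np.radians(ph)); q,a,b=ik(G+(.019-off)*Rt.as_matrix()[:,2],Rt,k,q0); print('grasp',ph,off,q.round(2),a.round(4),b.round(3))
C=np.array([.5377,.0094])
for ph in (20,30,40,50):
  for yw in (-20,-45,-60):
    # final: tool tilted by ph-20 past vertical, tool x toward the hand
    y=np.radians(yw); Rt=tool(y,np.radians(90+ph-20)); g=np.r_[C+.088*np.array([np.cos(y),np.sin(y)]),.152]
    q,a,b=ik(g+.019*Rt.as_matrix()[:,2],Rt,k,np.array([.67,.12,-.56,1.8,.07,1.2,-1.9])); print('final',ph,yw,g.round(3),q.round(2),a.round(4),b.round(3))
E
```

```text
[ 0.207  0.45   0.028  0.481 -0.043  0.373 -0.038  1.558] 0.021419124000407352 [ 0.0151  0.0214 -0.0061  0.     -0.      0.0026]
grasp 20 0.12 [ 0.8  -0.27 -0.2   2.41 -1.53  0.12 -0.08] 0.0117 0.242
grasp 20 0 [-0.61  0.13  1.21  2.16 -1.53  0.12 -0.14] 0.016 0.3
grasp 30 0.12 [ 0.95 -0.27 -0.35  2.39 -1.53  0.12 -0.12] 0.0059 0.071
grasp 30 0 [-0.62  0.17  1.21  2.16 -1.53  0.12 -0.17] 0.0074 0.142
grasp 40 0.12 [ 0.74 -0.24 -0.13  2.34 -0.26  0.17 -1.33] 0.0 0.0
grasp 40 0 [-0.59  0.19  1.18  2.16 -1.37  0.12 -0.34] 0.0 0.0
grasp 50 0.12 [ 0.88 -0.14 -0.26  2.14 -0.13  0.45 -1.45] 0.0 0.0
grasp 50 0 [ 0.83  0.11 -0.23  2.08  0.03  0.25 -1.58] 0.0 0.0
grasp 60 0.12 [ 0.88 -0.   -0.27  1.91 -0.02  0.71 -1.54] 0.0 0.0
grasp 60 0 [ 0.8   0.2  -0.22  1.91  0.06  0.51 -1.61] 0.0 0.0
final 20 -20 [ 0.62  -0.021  0.152] [ 0.47  0.4  -0.54  1.59  0.22  1.21 -2.04] 0.0 0.0
final 20 -45 [ 0.6   -0.053  0.152] [ 0.52  0.33 -0.48  1.67  0.16  1.18 -2.37] 0.0 0.0
final 20 -60 [ 0.582 -0.067  0.152] [ 0.55  0.28 -0.45  1.73  0.13  1.16 -2.57] 0.0 0.0
final 30 -20 [ 0.62  -0.021  0.152] [ 0.43  0.54 -0.51  1.42  0.19  1.41 -2.02] 0.0 0.0
final 30 -45 [ 0.6   -0.053  0.152] [ 0.52  0.45 -0.46  1.54  0.09  1.33 -2.31] 0.0 0.0
final 30 -60 [ 0.582 -0.067  0.152] [ 0.58  0.38 -0.44  1.63  0.02  1.28 -2.48] 0.0 0.0
final 40 -20 [ 0.62  -0.021  0.152] [ 0.39  0.69 -0.48  1.24  0.17  1.61 -2.  ] 0.0 0.0
final 40 -45 [ 0.6   -0.053  0.152] [ 0.53  0.58 -0.45  1.4   0.02  1.49 -2.27] 0.0 0.0
final 40 -60 [ 0.582 -0.067  0.152] [ 0.61  0.48 -0.43  1.53 -0.07  1.4  -2.42] 0.0 0.0
final 50 -20 [ 0.62  -0.021  0.152] [ 0.34  0.84 -0.46  1.05  0.14  1.8  -2.  ] 0.0 0.0
final 50 -45 [ 0.6   -0.053  0.152] [ 0.53  0.7  -0.45  1.27 -0.03  1.64 -2.25] 0.0 0.0
final 50 -60 [ 0.582 -0.067  0.152] [ 0.63  0.59 -0.44  1.44 -0.14  1.52 -2.38] 0.0 0.0
```

Run:
```python
from h import *
from ik import tool,ik
k=np.load('/tmp/k.npy'); psi=np.radians(-33); Rt=tool(psi,np.radians(47))
st(); plan((.500,-.335,.245,tool(psi,np.radians(55))),(.540,-.368,.193,Rt))
for P in ((.500,-.335,.245),(.540,-.368,.193),(.600,-.407,.120)): print(ik(np.array(P),Rt,k,np.array([.85,-.2,-.3,2.1,-.1,.5,-1.5]))[0].round(2))
C=np.array([.5377,.0094])
for yw in(-60,-80,-95):
    y=np.radians(yw); Rf=tool(y,np.radians(117)); g=np.r_[C+.088*np.array([np.cos(y),np.sin(y)]),.152]
    q,a,b=ik(g+.019*Rf.as_matrix()[:,2],Rf,k,np.array([.67,.12,-.56,1.8,.07,1.2,-1.9])); print(yw,g.round(3),q.round(2),a.round(4),b.round(3))
```

```text
t 13.28 p [ 0.4643 -0.2862  0.2426] yaw -0.56 z [ 0.458 -0.277 -0.844] F [0.4 2.  1. ] open 0.0501 q [ 0.848 -0.302 -0.303  2.158 -0.127  0.708 -1.523]
d mm [48.7 22.6 27.8] w [-0.018  0.046  0.013]
d mm [64.3 29.9 99.2] w [-0.018  0.185  0.012]
[ 0.6  -0.27 -0.    2.2  -0.03  0.48 -1.54]
[ 0.86 -0.13 -0.25  2.19 -0.16  0.33 -1.43]
[ 0.83  0.1  -0.23  2.12  0.02  0.17 -1.57]
-60 [ 0.582 -0.067  0.152] [ 0.63  0.56 -0.44  1.47 -0.12  1.48 -2.39] 0.0 0.0
-80 [ 0.553 -0.077  0.152] [ 0.74  0.39 -0.41  1.7  -0.26  1.33 -2.55] 0.0 0.0
-95 [ 0.53  -0.078  0.152] [ 0.78  0.25 -0.37  1.87 -0.38  1.22 -2.66] 0.0 0.0
```

Call:
arm_command([
  {"dx":25,"dy":12,"dz":14,"wx":0,"wy":0,"wz":0,"claw":50},
  {"dx":49,"dy":22,"dz":28,"wx":-0.018,"wy":0.04,"wz":0.013,"claw":50},
  {"dx":54,"dy":25,"dz":50,"wx":-0.018,"wy":0.08,"wz":0.013,"claw":50},
  {"dx":60,"dy":28,"dz":75,"wx":-0.018,"wy":0.12,"wz":0.013,"claw":50},
  {"dx":64,"dy":30,"dz":95,"wx":-0.018,"wy":0.13,"wz":0.013,"claw":50},
])

```text
time: 13.9
ee_pos: [0.5299, -0.3765, 0.1924]
ee_rot: [0.102, 0.9, -0.275, 0.322]
force: [-0.5, 0.3, -0.0]
opening: 0.0502
```

Call:
arm_command([
  {"dx":0,"dy":0,"dz":0,"wx":0,"wy":0,"wz":0,"claw":50},
  {"dx":0,"dy":0,"dz":0,"wx":0,"wy":0,"wz":0,"claw":50},
])

```text
time: 14.15
ee_pos: [0.5296, -0.3775, 0.1945]
ee_rot: [0.103, 0.9, -0.275, 0.322]
force: [-0.2, 0.2, 0.7]
opening: 0.0499
```

Run:
```python
from h import *
st(); p,d,ci=snap('wrist','w5.png'); w=cloud(d,ci); np.savez('/tmp/w5',p=p,d=d,w=w); st(); print(ci['xyz'])
X,Y,Z=w[...,0],w[...,1],w[...,2]
m=(X>.55)&(X<.62)&(Y>-.43)&(Y<-.365)&(Z>.1)&(Z<.19)
v,u=np.nonzero(m); print(m.sum(), u.min(),u.max(),v.min(),v.max())
for lo in np.arange(.1,.185,.01):
    q=w[m&(Z>lo)&(Z<lo+.01)]
    if len(q)>5: print(lo.round(3),len(q),q.min(0).round(3),q.mean(0).round(4),q.max(0).round(3))
```

```text
t 14.15 p [ 0.5296 -0.3775  0.1945] yaw -0.591 z [ 0.523 -0.362 -0.771] F [-0.2  0.2  0.7] open 0.0499 q [ 0.936 -0.056 -0.36   2.121  0.008  0.384 -1.601]
t 14.2 p [ 0.5295 -0.3777  0.1949] yaw -0.591 z [ 0.524 -0.363 -0.771] F [ 0.5 -0.1  0.5] open 0.0501 q [ 0.936 -0.057 -0.36   2.121  0.008  0.384 -1.601]
[ 0.50825545 -0.36112541  0.35674644]
1478 283 305 158 235
0.1 64 [ 0.569 -0.395  0.1  ] [ 0.5714 -0.3872  0.107 ] [ 0.579 -0.382  0.11 ]
0.11 120 [ 0.57  -0.397  0.11 ] [ 0.5737 -0.3886  0.1152] [ 0.582 -0.383  0.12 ]
0.12 146 [ 0.572 -0.401  0.12 ] [ 0.5765 -0.3909  0.1251] [ 0.584 -0.385  0.13 ]
0.13 174 [ 0.575 -0.404  0.13 ] [ 0.5795 -0.3929  0.1353] [ 0.589 -0.387  0.14 ]
0.14 213 [ 0.577 -0.405  0.14 ] [ 0.5826 -0.3948  0.1449] [ 0.592 -0.389  0.15 ]
0.15 229 [ 0.581 -0.407  0.15 ] [ 0.586  -0.3974  0.155 ] [ 0.596 -0.392  0.16 ]
0.16 253 [ 0.585 -0.411  0.16 ] [ 0.5898 -0.4     0.1652] [ 0.603 -0.394  0.17 ]
0.17 279 [ 0.589 -0.41   0.17 ] [ 0.5948 -0.4028  0.1726] [ 0.602 -0.396  0.175]
```

View pics/w5.png

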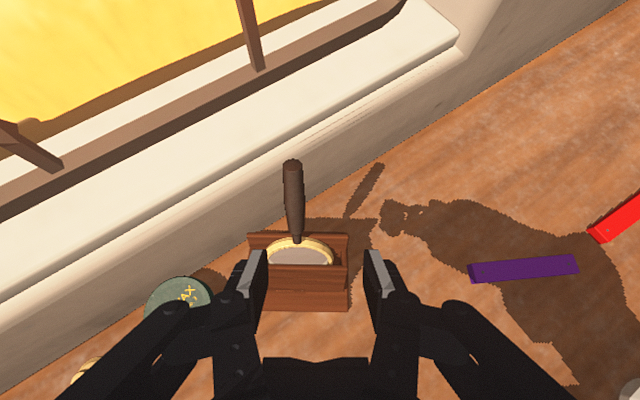

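The wrist view shows the handle at (293,200), near the centre between the jaws, with the lens in the pocket at (300,255). Handle middle is about (0.5845, -0.396, 0.132).

Run:
```python
from h import *
r=rot(robot.sense()['ee_rot']); t=np.array([.5845,-.396,.133])+.019*r.as_matrix()[:,2]; print(t)
plan((*t,r))
```

```text
[ 0.59444812 -0.40289145  0.11835272]
d mm [  3.6 -16.3 102.1] w [0. 0. 0.]
```

Call:
arm_command([
  {"dx":4,"dy":-16,"dz":10,"wx":0,"wy":0,"wz":0,"claw":55},
  {"dx":4,"dy":-16,"dz":30,"wx":0,"wy":0,"wz":0,"claw":55},
  {"dx":4,"dy":-16,"dz":60,"wx":0,"wy":0,"wz":0,"claw":55},
  {"dx":4,"dy":-16,"dz":90,"wx":0,"wy":0,"wz":0,"claw":50},
  {"dx":4,"dy":-16,"dz":102,"wx":0,"wy":0,"wz":0,"claw":50},
])

```text
time: 14.82
ee_pos: [0.594, -0.4039, 0.1168]
ee_rot: [0.103, 0.9, -0.276, 0.322]
force: [-0.6, -0.5, -0.5]
opening: 0.05
```

Run:
```python
from h import *
st(); robot.snapshot('wrist'); p,d,ci=snap('wrist','w6.png'); st(); w=cloud(d,ci)
X,Y,Z=w[...,0],w[...,1],w[...,2]
m=(X>.55)&(X<.62)&(Y>-.43)&(Y<-.37)&(Z>.125)&(Z<.19)
s=robot.sense(); r=rot(s['ee_rot']); t=r.inv().apply(w[m]-np.array(s['ee_pos']))
print(m.sum()); 
for lo in np.arange(-.02,.07,.01):
    q=t[(t[:,0]>lo)&(t[:,0]<lo+.01)]
    if len(q)>5: print(lo.round(2),len(q),q.min(0).round(4),q.mean(0).round(4),q.max(0).round(4))
```

```text
t 14.82 p [ 0.594  -0.4039  0.1168] yaw -0.592 z [ 0.522 -0.362 -0.772] F [-0.6 -0.5 -0.5] open 0.05 q [ 0.846  0.198 -0.331  2.041  0.44   0.246 -2.013]
t 14.93 p [ 0.5939 -0.4037  0.117 ] yaw -0.592 z [ 0.522 -0.362 -0.772] F [ 0.4 -0.7  0.7] open 0.0498 q [ 0.846  0.197 -0.331  2.041  0.438  0.246 -2.012]
12671
-0.02 79 [-0.0126 -0.0252 -0.0398] [-0.0109  0.0057 -0.0246] [-0.01    0.0258 -0.0193]
-0.01 715 [-0.01   -0.0253 -0.0421] [-0.0045  0.0055 -0.027 ] [-0.      0.0267 -0.011 ]
0.0 2283 [ 0.     -0.038  -0.0848] [ 0.0067  0.0051 -0.0396] [ 0.01    0.0443 -0.0042]
0.01 7809 [ 0.01   -0.0318 -0.0856] [ 0.0127  0.0093 -0.0622] [ 0.02    0.0389 -0.0047]
0.02 623 [ 0.02   -0.0088 -0.0452] [ 0.0251 -0.0012 -0.0405] [ 0.03    0.0063 -0.0323]
0.03 1150 [ 0.03   -0.0082 -0.0472] [ 0.0358 -0.0011 -0.0424] [ 0.04    0.0058 -0.0336]
0.04 12 [ 0.04   -0.0029 -0.0384] [ 0.0401 -0.0009 -0.037 ] [ 0.0404  0.002  -0.0353]
```

View pics/w6.png

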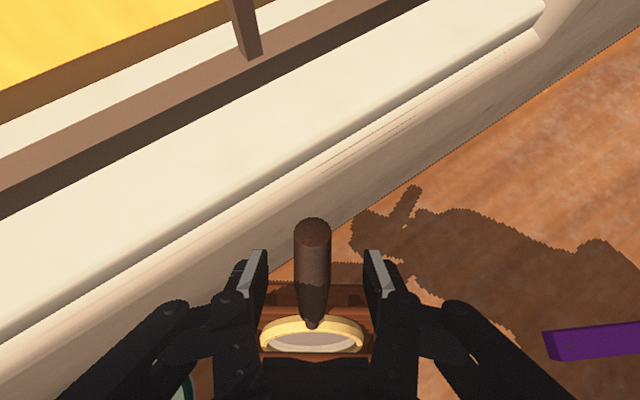

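The wrist view shows the handle at (313,265), centred between the pads. I close on it, then draw it out along the handle.

Call:
arm_command([
  {"dx":0,"dy":-1,"dz":0,"wx":0,"wy":0,"wz":0,"claw":4},
  {"dx":0,"dy":-1,"dz":0,"wx":0,"wy":0,"wz":0,"claw":4},
  {"dx":0,"dy":-1,"dz":0,"wx":0,"wy":0,"wz":0,"claw":4},
  {"dx":0,"dy":-1,"dz":0,"wx":0,"wy":0,"wz":0,"claw":4},
  {"dx":0,"dy":-1,"dz":0,"wx":0,"wy":0,"wz":0,"claw":4},
], newtons=70)

```text
time: 15.55
ee_pos: [0.595, -0.4031, 0.1188]
ee_rot: [0.103, 0.899, -0.276, 0.323]
force: [-2.7, 2.5, 6.4]
opening: 0.0128
```

Run:
```python
from h import *
st(); s=robot.sense(); r=rot(s['ee_rot']); a=np.array([.2845,-.1895,.9397]); print((r.inv().apply(a)*80).round(1))
```

```text
t 15.55 p [ 0.595  -0.4031  0.1188] yaw -0.592 z [ 0.524 -0.363 -0.77 ] F [-2.7  2.5  6.4] open 0.0128 q [ 0.844  0.195 -0.331  2.041  0.442  0.246 -2.017]
[ 69.    0.3 -40.5]
```

Call:
arm_command([
  {"dx":9,"dy":0,"dz":-5,"wx":0,"wy":0,"wz":0,"claw":4},
  {"dx":26,"dy":0,"dz":-15,"wx":0,"wy":0,"wz":0,"claw":4},
  {"dx":43,"dy":0,"dz":-25,"wx":0,"wy":0,"wz":0,"claw":4},
  {"dx":60,"dy":0,"dz":-35,"wx":0,"wy":0,"wz":0,"claw":4},
  {"dx":77,"dy":0,"dz":-45,"wx":0,"wy":0,"wz":0,"claw":4},
])

```text
time: 16.18
ee_pos: [0.6195, -0.4201, 0.201]
ee_rot: [0.103, 0.9, -0.276, 0.321]
force: [0.7, -1.1, -1.0]
opening: 0.0131
```

Run:
```python
from h import *
st(); p,d,ci=snap('side','s6.png'); w=cloud(d,ci); st()
cv2.imwrite('pics/c6.png',cv2.resize(p[130:270,220:400,::-1],None,fx=4,fy=4,interpolation=cv2.INTER_CUBIC))
```

```text
t 16.18 p [ 0.6195 -0.4201  0.201 ] yaw -0.592 z [ 0.521 -0.362 -0.773] F [ 0.7 -1.1 -1. ] open 0.0131 q [ 0.937  0.159 -0.428  1.896  0.27   0.426 -1.837]
t 16.23 p [ 0.6217 -0.4213  0.2053] yaw -0.592 z [ 0.525 -0.365 -0.769] F [ 1.8 -0.6  1.4] open 0.0133 q [ 0.937  0.157 -0.428  1.891  0.269  0.426 -1.836]
```

View pics/c6.png

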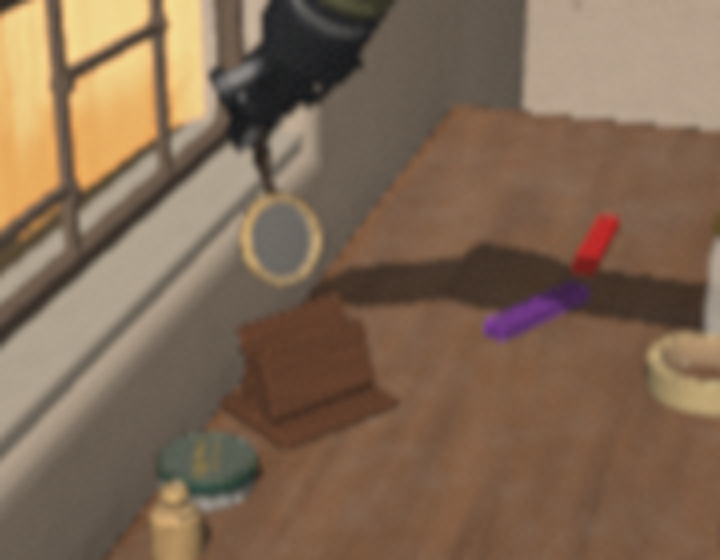

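The side view shows the magnifier clear of the stand, with the lens at (282,238) in the crop well above it, and the tin and weight unmoved. Next I plan the pitch and turn toward the stack.

```bash
cat > pl.py <<'E'
from h import *
from ik import tool,ik
k=np.load('/tmp/k.npy')
def final(yw,zl=.15,ph=120.4):
    y=np.radians(yw); Rf=tool(y,np.radians(ph)); g=np.r_[np.array([.5377,.0094])+.088*np.array([np.cos(y),np.sin(y)]),zl]
    return (*(g+.019*Rf.as_matrix()[:,2]),Rf)
def W(x,y,z,psi,phi): return (x,y,z,tool(np.radians(psi),np.radians(phi)))
E
python3 - <<'E'
from pl import *
st()
L=[W(.585,-.395,.27,-36,72),W(.55,-.33,.28,-46,100),W(.54,-.22,.27,-66,120.4),final(-80,.2),final(-80)]
plan(*L); q=robot.sense()['joints']
for w in L: q,a,b=ik(np.array(w[:3]),w[3],k,q); print(np.round(w[:3],3),q.round(2),a.round(4),b.round(3))
E
```

```text
t 16.23 p [ 0.6217 -0.4213  0.2053] yaw -0.592 z [ 0.525 -0.365 -0.769] F [ 1.8 -0.6  1.4] open 0.0133 q [ 0.937  0.157 -0.428  1.891  0.269  0.426 -1.836]
d mm [  6.7  -0.6 -78.7] w [-0.008 -0.38   0.03 ]
d mm [ -37.1  -34.5 -128.4] w [-0.047 -0.866  0.206]
d mm [ -97.1 -119.9 -166.1] w [-0.04  -1.193  0.588]
d mm [-210.3 -252.7 -149.3] w [-0.062 -1.158  0.846]
d mm [-242.3 -253.1 -110.9] w [-0.062 -1.158  0.846]
[ 0.585 -0.395  0.27 ] [ 0.95  0.28 -0.44  1.46  0.16  1.12 -1.72] 0.0 0.0
[ 0.55 -0.33  0.28] [ 0.8   0.57 -0.4   1.04  0.15  1.73 -1.93] 0.0 0.0
[ 0.54 -0.22  0.27] [ 0.8   0.61 -0.39  1.12 -0.13  1.86 -2.32] 0.0 0.0
[ 0.551 -0.068  0.184] [ 0.75  0.39 -0.41  1.62 -0.31  1.44 -2.55] 0.0 0.0
[ 0.551 -0.068  0.134] [ 0.75  0.42 -0.4   1.68 -0.3   1.36 -2.52] 0.0 0.0
```

Call:
arm_command([
  {"dx":3,"dy":0,"dz":-25,"wx":0,"wy":-0.1,"wz":0.01,"claw":4},
  {"dx":6,"dy":0,"dz":-55,"wx":0,"wy":-0.23,"wz":0.02,"claw":4},
  {"dx":7,"dy":-1,"dz":-79,"wx":-0.008,"wy":-0.38,"wz":0.03,"claw":4},
  {"dx":-10,"dy":-12,"dz":-98,"wx":-0.02,"wy":-0.53,"wz":0.08,"claw":4},
  {"dx":-25,"dy":-24,"dz":-114,"wx":-0.035,"wy":-0.68,"wz":0.14,"claw":4},
])

```text
time: 16.85
ee_pos: [0.5575, -0.3476, 0.2739]
ee_rot: [-0.002, 0.932, -0.362, 0.003]
force: [0.8, -1.0, -1.5]
opening: 0.0131
```

Run:
```python
from pl import *
st()
L=[W(.55,-.33,.28,-46,100),W(.545,-.25,.275,-62,115),W(.545,-.22,.265,-70,120.4),final(-80,.2)]
plan(*L)
```

```text
t 16.85 p [ 0.5575 -0.3476  0.2739] yaw -0.741 z [ 0.008  0.002 -1.   ] F [ 0.8 -1.  -1.5] open 0.0131 q [ 0.866  0.351 -0.459  1.359  0.148  1.46  -1.896]
d mm [-17.4  -8.   -6.1] w [-0.002 -0.179  0.062]
d mm [-75.1 -63.6  -1. ] w [ 0.067 -0.435  0.338]
d mm [-95.4 -85.7   9.1] w [ 0.12  -0.523  0.472]
d mm [-193.8 -201.7   90.9] w [ 0.166 -0.513  0.642]
```

Call:
arm_command([
  {"dx":-20,"dy":-14,"dz":-5,"wx":0,"wy":-0.12,"wz":0.06,"claw":4},
  {"dx":-45,"dy":-36,"dz":-4,"wx":0.03,"wy":-0.25,"wz":0.18,"claw":4},
  {"dx":-70,"dy":-59,"dz":-2,"wx":0.06,"wy":-0.38,"wz":0.29,"claw":4},
  {"dx":-88,"dy":-76,"dz":4,"wx":0.09,"wy":-0.47,"wz":0.39,"claw":4},
  {"dx":-95,"dy":-86,"dz":9,"wx":0.12,"wy":-0.52,"wz":0.47,"claw":4},
])

```text
time: 17.48
ee_pos: [0.5459, -0.2196, 0.2623]
ee_rot: [-0.15, 0.791, -0.553, -0.213]
force: [-0.9, -0.3, -0.9]
opening: 0.013
```

Run:
```python
from pl import *
st()
plan(W(.548,-.15,.24,-76,120.4),final(-80,.2),final(-80,.16))
p,d,ci=snap('side','s7.png'); w=cloud(d,ci); X,Y,Z=w[...,0],w[...,1],w[...,2]
s=robot.sense(); r=rot(s['ee_rot']); 
t=r.inv().apply(w.reshape(-1,3)-np.array(s['ee_pos'])).reshape(w.shape)
m=(t[...,0]<-.02)&(t[...,0]>-.17)&(abs(t[...,1])<.08)&(t[...,2]>-.12)&(t[...,2]<.12); q=w[m]; print(m.sum(),q.min(0).round(3),q.max(0).round(3),q.mean(0).round(3)); c=q.mean(0); u,sv,v=np.linalg.svd(q-c,full_matrices=False); print(v[2].round(3),sv.round(3))
```

```text
t 17.48 p [ 0.5459 -0.2196  0.2623] yaw -1.219 z [-0.171  0.474 -0.864] F [-0.9 -0.3 -0.9] open 0.013 q [ 0.823  0.519 -0.435  1.253 -0.172  1.777 -2.395]
d mm [-44.6 -25.8  51.9] w [ 0.052 -0.002  0.093]
d mm [-81.8 -57.1 139. ] w [ 0.087 -0.002  0.153]
d mm [-61.6 -57.  173.6] w [ 0.087 -0.002  0.153]
450 [ 0.486 -0.261  0.274] [ 0.58  -0.109  0.366] [ 0.525 -0.16   0.292]
[ 0.147 -0.428 -0.891] [1.059 0.358 0.251]
```

Call:
arm_command([
  {"dx":-20,"dy":-12,"dz":25,"wx":0.02,"wy":0,"wz":0.04,"claw":4},
  {"dx":-45,"dy":-26,"dz":52,"wx":0.05,"wy":0,"wz":0.09,"claw":4},
  {"dx":-65,"dy":-43,"dz":95,"wx":0.07,"wy":0,"wz":0.12,"claw":4},
  {"dx":-78,"dy":-54,"dz":130,"wx":0.087,"wy":0,"wz":0.153,"claw":4},
  {"dx":-82,"dy":-57,"dz":139,"wx":0.087,"wy":0,"wz":0.153,"claw":4},
])

```text
time: 18.15
ee_pos: [0.5496, -0.0667, 0.1836]
ee_rot: [-0.166, 0.742, -0.618, -0.2]
force: [0.8, -0.8, -0.7]
opening: 0.013
```

Call:
arm_command([
  {"dx":0,"dy":0,"dz":0,"wx":0,"wy":0,"wz":0,"claw":4},
  {"dx":0,"dy":0,"dz":0,"wx":0,"wy":0,"wz":0,"claw":4},
])

```text
time: 18.4
ee_pos: [0.5518, -0.0708, 0.1855]
ee_rot: [-0.167, 0.74, -0.62, -0.197]
force: [-0.1, 0.2, -0.6]
opening: 0.0128
```

Run:
```python
from pl import *
st()
for n in('scene','side'):
    p,d,ci=snap(n,n+'8.png'); w=cloud(d,ci); X,Y,Z=w[...,0],w[...,1],w[...,2]
    np.savez('/tmp/'+n+'8',p=p,w=w)
    m=(abs(X-.537)<.06)&(Y>-.035)&(Y<.07)&(Z>.12)&(Z<.28); q=w[m]
    vv,uu=np.nonzero(m); print(n,m.sum(),uu.min(),uu.max(),vv.min(),vv.max(),q.min(0).round(3),q.max(0).round(3),q.mean(0).round(3))
    if len(q)>20:
        A=np.c_[q[:,:2],np.ones(len(q))]; c=np.linalg.lstsq(A,q[:,2],rcond=None)[0]; print('slope',c.round(3),'circle',cv2.minEnclosingCircle((q[:,:2]*1000).astype(np.float32)))
plan(final(-80,.15))
p=np.load('/tmp/side8.npz')['p'];a=cv2.resize(p[200:330,190:350,::-1],None,fx=4,fy=4,interpolation=cv2.INTER_CUBIC); cv2.imwrite('pics/c8.png',a)
```

```text
t 18.4 p [ 0.5518 -0.0708  0.1855] yaw -1.394 z [-0.084  0.493 -0.866] F [-0.1  0.2 -0.6] open 0.0128 q [ 0.742  0.384 -0.477  1.599 -0.298  1.44  -2.616]
scene 258 198 222 125 138 [ 0.5   -0.033  0.194] [0.572 0.039 0.207] [0.533 0.002 0.202]
slope [0.028 0.022 0.187] circle ((537.0806274414062, 3.1417737007141113), 37.41700744628906)
side 553 230 263 223 243 [ 0.504 -0.035  0.195] [0.572 0.043 0.209] [0.537 0.01  0.204]
slope [ 0.02  -0.02   0.194] circle ((538.7449951171875, 3.844951868057251), 38.92158508300781)
d mm [23.6  0.  46.2] w [-0.003 -0.007  0.002]
```

View pics/c8.png

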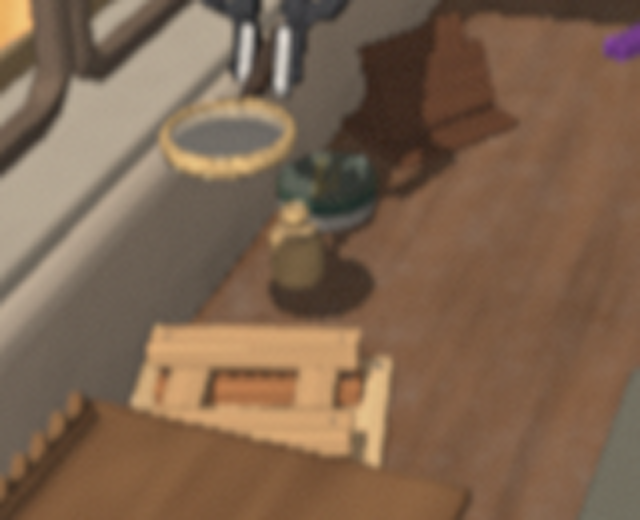

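The side crop shows the lens level above the stack at (228,137), fitted slope about 0.03 rad and centre about (538, 4) mm at z = 0.20. The finished layer at (255,385) is intact. I lower it 50 mm.

Call:
arm_command([
  {"dx":5,"dy":0,"dz":10,"wx":0,"wy":0,"wz":0,"claw":4},
  {"dx":12,"dy":0,"dz":23,"wx":0,"wy":0,"wz":0,"claw":4},
  {"dx":18,"dy":0,"dz":35,"wx":0,"wy":0,"wz":0,"claw":4},
  {"dx":22,"dy":0,"dz":44,"wx":0,"wy":0,"wz":0,"claw":4},
  {"dx":23,"dy":0,"dz":46,"wx":0,"wy":0,"wz":0,"claw":4},
])

```text
time: 19.12
ee_pos: [0.5499, -0.0651, 0.1325]
ee_rot: [-0.167, 0.74, -0.62, -0.199]
force: [0.3, 0.3, -1.3]
opening: 0.0128
```

Call:
arm_command([
  {"dx":0,"dy":0,"dz":0,"wx":0,"wy":0,"wz":0,"claw":4},
  {"dx":0,"dy":0,"dz":0,"wx":0,"wy":0,"wz":0,"claw":4},
  {"dx":0,"dy":0,"dz":0,"wx":0,"wy":0,"wz":0,"claw":4},
  {"dx":0,"dy":0,"dz":0,"wx":0,"wy":0,"wz":0,"claw":4},
])

```text
time: 19.62
ee_pos: [0.5506, -0.0655, 0.1337]
ee_rot: [-0.167, 0.741, -0.62, -0.198]
force: [0.1, -0.1, -0.9]
opening: 0.0129
```

Run:
```python
from pl import *
st()
for n in('scene','side'):
    p,d,ci=snap(n); w=cloud(d,ci); X,Y,Z=w[...,0],w[...,1],w[...,2]
    m=(abs(X-.537)<.06)&(Y>-.032)&(Y<.07)&(Z>.1)&(Z<.2); q=w[m]
    A=np.c_[q[:,:2],np.ones(len(q))]; c=np.linalg.lstsq(A,q[:,2],rcond=None)[0]; print(n,m.sum(),q.mean(0).round(3),'slope',c.round(3),q[:,:2].min(0).round(3),q[:,:2].max(0).round(3))
rects('side',(.44,.62,-.1,.13),((.031,.041),(.044,.056)),mn=30)
rects('scene',(.44,.62,-.1,.13),((.031,.041),(.044,.056)),mn=30)
rects('side',(.54,.63,-.3,-.12),((.015,.06),),mn=30)
st()
```

```text
t 19.62 p [ 0.5506 -0.0655  0.1337] yaw -1.393 z [-0.086  0.494 -0.865] F [ 0.1 -0.1 -0.9] open 0.0129 q [ 0.732  0.428 -0.474  1.654 -0.286  1.349 -2.593]
scene 262 [0.533 0.007 0.15 ] slope [0.028 0.028 0.135] [ 0.497 -0.03 ] [0.569 0.046]
side 577 [0.536 0.015 0.153] slope [ 0.018 -0.016  0.143] [ 0.502 -0.031] [0.571 0.048]
side [252. 295.] 275 0.0374 [ 5.342e+02 -5.000e-01] [107.  41.] 15.6 [200. 154. 107.]
side [253. 285.] 423 0.0506 [547.4 -24.8] [120.  26.] 14.9 [204. 158. 110.]
side [259. 305.] 295 0.0508 [519.1  44.4] [108.  24.] 14.7 [206. 160. 112.]
scene [211. 182.] 167 0.0352 [527.9  26. ] [122.  85.] 21.9 [150. 120.  86.]
scene [234. 178.] 38 0.0352 [562.5 -38.6] [70. 16.] 12.6 [106.   85.5  62.5]
scene [227. 189.] 38 0.0349 [507.4 -52.2] [20. 37.] 82.5 [116.5  93.   67. ]
scene [203. 177.] 167 0.0486 [524.3  42.5] [125.  25.] 16.6 [205. 164. 119.]
scene [227. 179.] 172 0.0485 [545.  -27.9] [125.  24.] 14.3 [197. 157. 113.]
side [270. 249.] 392 0.025 [ 590.9 -211. ] [136.  67.] 85.9 [69. 66. 53.]
t 19.88 p [ 0.5504 -0.0654  0.1335] yaw -1.393 z [-0.087  0.494 -0.865] F [ 0.4 -0.1 -0.7] open 0.013 q [ 0.732  0.429 -0.474  1.654 -0.286  1.349 -2.593]
```

All is in place and still, so I hand in.

```bash
python3 -c "
from cell import robot
print(robot.hand_in())"
```

```text
the job is handed in; nothing more can be done
None
```

I laid both slats as the next layer, drew the magnifier out of its stand, and handed in at about 20 s while still holding its lens level over the stack. No verdict was reported.

- **Slats:** the near wrist view put their centres at about (-2, +36) and (+1, -37) mm in the base frame. Tops were at about 50 mm, yaw within 1° of the base, both released. The last scene and side views still show both in place.
- **Lens:** its centre is near (0.536, 0.010), against the stack middle at (0.538, 0.009), at z ≈ 0.15 m, about 10 cm above the top slats. Tilt is about 0.03–0.04 rad. The handle is gripped at 70 N with the fingers 13 mm apart, and the arm was steady to within 1 mm.
- **Tin and weight:** I kept clear of both, and they looked unmoved in every picture. My last depth mask merged the two, so I have no final separate reading of their positions.
- **Checks that disagreed:** the depth cameras differ from each other by 1–3 mm. They gave opposite signs for the small lens slope across y (+0.028 against -0.016). During the approach to the magnifier, joint 2 briefly read -0.302, just past its stated -0.3 limit, and I moved it away at once.

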